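# Stand the tipped juice bottles back in the drinks row

## Robot

A 6-joint arm with a two-finger parallel gripper is mounted at the origin on the work surface. World frame = base frame: x ahead of the robot, y to its left, z up, the work surface at z = 0. Lengths are in m, angles in degrees, forces in N, time in s.
With the tool pointing down it reaches from about 0.325 to 1 m from the base axis. Payload 5.1 kg.
Tool frame: the origin (TCP) lies on the centre line of the jaws, within the pads' length; the fingertips stand 19 mm ahead of it and the grasp point (between the pads) is the TCP; z points along the fingers, y is the direction in which the jaws open and shut (so a half turn about z gives the same grasp; the last joint's range is limited). The gripper opens to 85 mm and grips with 20 to 120 N. Pads are 22 mm wide; open, the fingers measure 114 mm over their backs; the gripper's body (76 mm by 85 mm) begins 54 mm behind the grasp point. The pads swing forward as they close: fully open they stand 13 mm farther back than shut.
Start: joints at [-68.388, 7.093, 94.555, -0, 78.352, -4.733], TCP at [0.288, -0.582, 0.21] pointing down, gripper open.
Joint ranges: [-149.61, 149.61], [-58.7, 133.49], [1.44, 155.28], [-77.14, 257.14], [18.33, 153.61], [-166.67, 166.67]. Speed limits (degrees/s): [147.25, 147.25, 180, 180, 180, 180].

## Interface

Orientations are given as a 3x3 rotation matrix whose columns are the frame's x, y, z axes.
In Python, from plant import manip, get_image, camera_info gives the robot as it stands.
- The arm moves only by the tool carry_out, never from a script. Its argument "motion" is a list of rows, each an object of numbers: "hand": the finger opening in m, from 0 to 0.0854; "tx", "ty", "tz": the shift along the tool's x, y, z in m; "wx", "wy", "wz": the turn, a rotation vector about the tool's x, y, z in degrees. A call has exactly 10 rows; each row is the pose to reach, as a shift and turn from the pose commanded when the call began, along the tool's axes at that moment; what a row does not reach only later rows make up. A row lasts 1/8 s, in which the tool goes at most 62.5 mm and 10.7 degrees, less where a joint would pass 70% of its speed; a pose out of reach is approached as far as the arm can. A call with a gripper value outside its range is refused whole. The fingers move at their own pace and stop on an object; "grip_force" is the grip in N (left out, the last holds). Time passes only in rows, so rows that repeat a pose let the fingers close, or fill a call up. It gives the time, the measured TCP pose, the force and the opening at its end, in the units of the state.
- manip.read_state(): the state, without advancing time (a new reading comes with each control period).
- get_image(name): name is "scene" or "top" or "wrist"; returns (picture, depth): 480x640x3 uint8, red, green, blue; 480x640 float32, m along the optical axis (not along the pixel's ray), 0 where there is no reading.
- camera_info(name): a dict with "intrinsics" (3x3 intrinsics, pixels), "rvec" (rotation vector, rad) and "tvec" (3), from world to camera coordinates, as OpenCV has them; the wrist camera has in their place "mount" (4x4, takes a point from camera to tool coordinates, whose origin is the TCP and whose axes are the flange's). Camera axes: x right, y down, z forward; pixel columns grow to the right and rows downward; lengths in m; the calibration is good to about 2 mm. A picture is of the moment at which its call begins: read the wrist's pose just before it. camera_info takes no time and is no camera call.
- manip.job_done(): hands the job in, once; it reports no verdict.
The state is a dict: "time_s": time; "q": joint angles; "dq": joint speeds; "joint_torque": joint torques, N m; "position": TCP position; "tool_rot": TCP orientation; "wrist_force": force on the tool from outside, world axes, zero at the start; "moment": the same for the moment, N m; "finger_gap": finger opening in m.
Only numpy, scipy, OpenCV 4.12 (cv2) and the standard library are available. Lean on these libraries where they do the work, as an engineer would, in place of code of your own. Each camera call takes 0.05 s, during which the arm holds its last target. There are 200 camera calls.

## Task

Two juice bottles for the class party have tipped over: one lies in the gap of its lane in the drinks tray, the other lies on the table beside it. Stand both upright on the tray floor in that gap, between the two bottles that stand at the ends of the lane, so that the lane is a full row again. Do not knock over or shift the bottles that are standing, and leave everything else on the table where it is.

Things in the scene. Friction and masses are not known exactly. Their poses are not given: they have to be found in the camera images.
- lane_bottle_mid (a point): Tipped juice bottle lying on the tray floor along the gapped lane, cap to tray +x. 132 mm tall, 0.14-0.28 kg: body 48 x 48 mm square (rounded) up to 84 mm, shoulder, round neck 26 mm across from 102 mm, round cap 30 mm across from 114 to 132 mm. Point on its axis half-way up (66 mm above its base); z from base to cap, x and y square to the flat sides.
- table_bottle_mid (a point): Tipped juice bottle of the same size and shape as lane_bottle, lying on the table beside the tray among clutter, on a flat side (centre 24 mm up), cap roughly to the robot's left. Point on its axis half-way up (66 mm above its base); z from base to cap, x and y square to the flat sides.
- tray: Fixed two-lane drinks tray, 300 (x) x 232 (y) mm plus 9 mm lugs at the x ends, left or right of the robot. Origin: centre of underside, x along the lanes. Floor 5 mm thick, rim 14 mm above the table. Lanes centred at y = +54 mm (gapped) and -54 mm (full), each 66 mm clear between ribs 6 mm above the floor.
- front_neighbour_mid (a point): Same kind of bottle, standing at the -x end of the gapped lane (tray y = +54 mm). Point on its axis half-way up (66 mm above its base); z from base to cap, x and y square to the flat sides.
- back_neighbour_mid (a point): Same kind of bottle, standing at the +x end of the gapped lane, 162 to 182 mm clear of front_neighbour. Point on its axis half-way up (66 mm above its base); z from base to cap, x and y square to the flat sides.
- row_bottle1_mid (a point): Same kind of bottle, standing in the full lane (tray y = -54 mm), number 1 of four from the tray's -x end. Point on its axis half-way up (66 mm above its base); z from base to cap, x and y square to the flat sides.
- row_bottle2_mid (a point): Same kind of bottle, standing in the full lane (tray y = -54 mm), number 2 of four from the tray's -x end. Point on its axis half-way up (66 mm above its base); z from base to cap, x and y square to the flat sides.
- row_bottle3_mid (a point): Same kind of bottle, standing in the full lane (tray y = -54 mm), number 3 of four from the tray's -x end. Point on its axis half-way up (66 mm above its base); z from base to cap, x and y square to the flat sides.
- row_bottle4_mid (a point): Same kind of bottle, standing in the full lane (tray y = -54 mm), number 4 of four from the tray's -x end. Point on its axis half-way up (66 mm above its base); z from base to cap, x and y square to the flat sides.
- cup_stack: Bystander: stack of paper cups, upright, 69 mm across, 105 mm tall; origin at the centre of its underside.
- tape_roll: Bystander: black ring of tape lying flat, 68 mm across, 19 mm tall; origin at the centre of its underside.
- mouse: Bystander: black computer mouse 100 (x) x 58 (y) x 34 mm tall; origin at the centre of its underside.
- phone: Bystander: black phone lying flat, 72 (x) x 148 (y) x 9 mm; origin at the centre of its underside.
- stapler: Bystander: stapler 130 (x) x 36 (y) x 44 mm tall; origin at the centre of its underside.
- plate_stack: Bystander: stack of paper plates, 180 mm across at the rim, 30 mm tall; origin at the centre of its underside.
Mind the look-alikes: they are no part of the job. What is shaped like the part that bears lane_bottle_mid but yellow is not meant.

How it is judged (in metres and radians):
At the end, for the whole second after the job is handed in: both tipped bottles stand cap up (within 0.12 rad) on the tray floor in the gapped lane, within 14 mm of its centre line and within 120 mm of the tray's middle, at rest; standing bottles upright within 20 mm, loose bystanders within 30 mm of their starts (angle between each of lane_bottle_mid, table_bottle_mid, front_neighbour_mid, back_neighbour_mid, row_bottle1_mid, row_bottle2_mid, row_bottle3_mid, row_bottle4_mid's own z axis and vertical below 0.12 rad and x of lane_bottle_mid in the frame of tray between -0.12 and 0.12 m and y of lane_bottle_mid in the frame of tray between 0.04 and 0.068 m and z of lane_bottle_mid in the frame of tray between 0.065 and 0.077 m and linear speed of each of lane_bottle, table_bottle below 0.03 m/s and angular speed of each of lane_bottle, table_bottle below 0.3 rad/s and x of table_bottle_mid in the frame of tray between -0.12 and 0.12 m and y of table_bottle_mid in the frame of tray between 0.04 and 0.068 m and z of table_bottle_mid in the frame of tray between 0.065 and 0.077 m and distance of each of front_neighbour_mid, back_neighbour_mid, row_bottle1_mid, row_bottle2_mid, row_bottle3_mid, row_bottle4_mid from where it was at the start of the episode below 0.02 m and distance of each of cup_stack, tape_roll, mouse, phone, stapler, plate_stack from where it was at the start of the episode below 0.03 m); the robot touches nothing.
It fails at once if a standing bottle is knocked over (angle between any of front_neighbour_mid, back_neighbour_mid, row_bottle1_mid, row_bottle2_mid, row_bottle3_mid, row_bottle4_mid's own z axis and vertical above 0.5 rad).
It fails at once if a bystander on the table is pushed more than 30 mm (distance of any of cup_stack, tape_roll, mouse, phone, stapler, plate_stack from where it was at the start of the episode above 0.03 m).
It also fails if it takes over 72 s, if anything falls off the work surface, if the arm or the gripper's body presses on something with over 40 N, if the wrist force passes 120 N, or if a joint passes its speed limit or range.

## Working session

There is one attempt and no reset: what is moved stays moved. The work goes in short steps, Python scripts to look and compute and a tool call to move; the robot and the scene stay as the last step left them, time stands still between calls to the robot, and variables do not carry over. Pictures are saved under pics/ and viewed, about 8 in all and at most 12, crops included, and the job is handed in when it is done.

Besides the shell and the picture viewer there is one more tool, called after "Emit:" as a command line: name --argument value ..., lists and objects as JSON in quotes. carry_out: Moves the arm, as the interface text tells. Its arguments: {"type":"object","properties":{"motion":{"type":"array"},"grip_force":{"type":"number"}},"required":["motion"]}

```bash
mkdir -p pics; ls; cat > h.py <<'E'
import numpy as np, cv2
from plant import manip, get_image, camera_info
np.set_printoptions(precision=4,suppress=True)
def cam(n,st=None):
    c=camera_info(n);K=np.array(c["intrinsics"])
    if "mount" in c:
        st=st or manip.read_state();M=np.array(c["mount"]);T=np.eye(4);T[:3,:3]=np.array(st["tool_rot"]);T[:3,3]=st["position"]
        return K,T@M
    R=cv2.Rodrigues(np.array(c["rvec"],float))[0];T=np.eye(4);T[:3,:3]=R.T;T[:3,3]=-R.T@np.array(c["tvec"]).ravel()
    return K,T
def shot(n,save=None):
    K,T=cam(n);p,d=get_image(n)
    if save: cv2.imwrite("pics/"+save,p[:,:,::-1]); np.save("pics/"+save[:-4]+".npy",cloud(K,T,d))
    return p,cloud(K,T,d)
def cloud(K,T,d):
    v,u=np.mgrid[0:480,0:640];X=np.stack([(u-K[0,2])/K[0,0]*d,(v-K[1,2])/K[1,1]*d,d],-1)
    P=X@T[:3,:3].T+T[:3,3];P[d==0]=np.nan;return P
E
python3 - <<'E'
from h import *
for n in("scene","top"):shot(n,n+"0.png");print(cam(n))
s=manip.read_state();print(s["time_s"],s["position"],s["tool_rot"],s["finger_gap"])
E
```

```text
pics
(array([[537.8669,   0.    , 326.0392],
       [  0.    , 537.8669, 230.9859],
       [  0.    ,   0.    ,   1.    ]]), array([[-0.7363,  0.4914, -0.4652,  1.1371],
       [ 0.6765,  0.5507, -0.4889,  0.6432],
       [ 0.0159, -0.6747, -0.7379,  1.071 ],
       [ 0.    ,  0.    ,  0.    ,  1.    ]]))
(array([[493.6633,   0.    , 322.1073],
       [  0.    , 493.6633, 240.2507],
       [  0.    ,   0.    ,   1.    ]]), array([[ 0.0062, -0.9943,  0.1061,  0.3573],
       [-0.9998, -0.0081, -0.0179, -0.0044],
       [ 0.0187, -0.106 , -0.9942,  1.5675],
       [ 0.    ,  0.    ,  0.    ,  1.    ]]))
0.1 [ 0.2882 -0.5819  0.2092] [[ 0.8961  0.4438 -0.0007]
 [ 0.4438 -0.8961  0.0018]
 [ 0.0002 -0.0019 -1.    ]] 0.08553284059655825
```

View pics/top0.png

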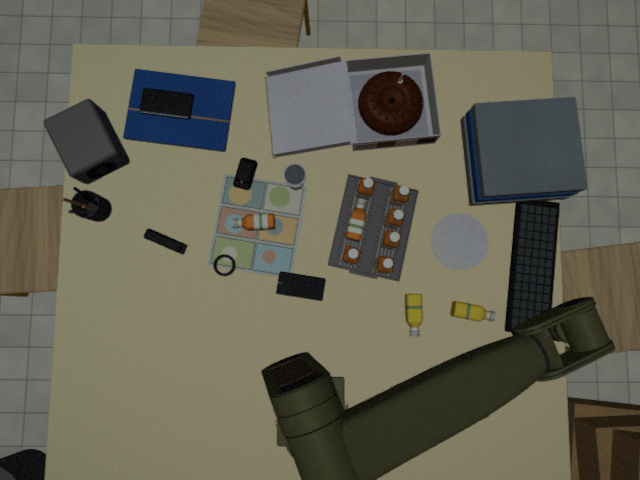

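View pics/scene0.png

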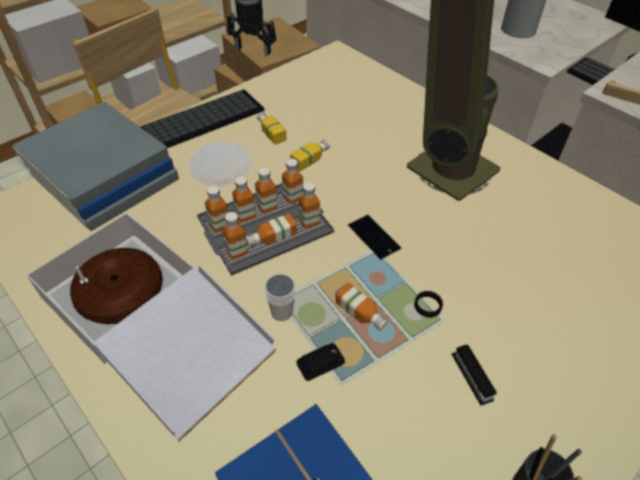

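The top view shows two orange lying bottles. The one at (356,220) lies in the tray's left lane with its cap up the image, so it is lane_bottle. The one at (258,221) lies on the placemat with its cap left, so it is table_bottle. The yellow ones at (414,312) and (470,311) are look-alikes. I'll measure these and confirm them in one crop.

```bash
python3 - <<'E'
from h import *
p=cv2.imread("pics/top0.png");P=np.load("pics/top0.npy")
c=np.hstack([cv2.resize(p[165:285,205:310],None,fx=3.6,fy=3.6,interpolation=2),cv2.resize(p[165:285,325:430],None,fx=3.6,fy=3.6,interpolation=2)]);cv2.imwrite("pics/crop.png",c)
S=np.load("pics/scene0.npy")
A=np.vstack([P.reshape(-1,3)]); B=S.reshape(-1,3)
for nm,Q in(("top",A),("scene",B)):
    print(nm)
    m=(Q[:,2]>.122)&(Q[:,2]<.145)&(Q[:,0]>.25)&(Q[:,0]<.62)&(Q[:,1]<0)&(Q[:,1]>-.35)
    q=Q[m]
    from scipy.cluster.hierarchy import fcluster,linkage
    l=fcluster(linkage(q[:,:2]),.015,'distance')
    for i in set(l): 
        k=q[l==i]; print("cap",len(k),np.median(k,0),k.min(0)[:2],k.max(0)[:2])
    hs=cv2.cvtColor(cv2.imread(f"pics/{nm}0.png"),cv2.COLOR_BGR2HSV).reshape(-1,3)
    for name,ctr in(("table",P[221,262]),("lane",P[222,356])):
        m=(np.linalg.norm(Q[:,:2]-ctr[:2],axis=1)<.11)&(Q[:,2]>(.018 if name=="table" else .03))&(Q[:,2]<.07)
        if name=="lane": m&=np.linalg.norm(Q[:,:2]-ctr[:2],axis=1)<.09
        q=Q[m]
        l=fcluster(linkage(q[:,:2]),.012,'distance');b=np.bincount(l).argmax();q=q[l==b]
        (cx,cy),wh,an=cv2.minAreaRect(q[:,:2].astype(np.float32)*1000);print(name,len(q),cx,cy,wh,an,"zmax",np.percentile(q[:,2],98))
E
```

```text
top
cap 83 [ 0.4709 -0.1203  0.1375] [ 0.4585 -0.1354] [ 0.4855 -0.1059]
cap 86 [ 0.4448 -0.2219  0.1373] [ 0.4305 -0.2373] [ 0.4597 -0.2072]
cap 92 [ 0.5215 -0.2407  0.137 ] [ 0.5069 -0.2549] [ 0.5367 -0.2271]
cap 88 [ 0.5874 -0.2528  0.1373] [ 0.5725 -0.2682] [ 0.6035 -0.2396]
table 593 576.3095703125 183.97740173339844 (48.69392776489258, 132.21673583984375) 3.688631772994995 zmax 0.05515189012003573
lane 603 592.3985595703125 -143.4945831298828 (48.6490592956543, 141.38131713867188) 76.65320587158203 zmax 0.0620837300011649
scene
cap 130 [ 0.479  -0.1145  0.1371] [ 0.4601 -0.1345] [ 0.4913 -0.103 ]
cap 115 [ 0.4524 -0.2147  0.1368] [ 0.4347 -0.2355] [ 0.4639 -0.2021]
cap 127 [ 0.5936 -0.2472  0.1367] [ 0.5772 -0.2688] [ 0.6073 -0.2354]
cap 119 [ 0.5286 -0.2351  0.1371] [ 0.5096 -0.2539] [ 0.5401 -0.2244]
table 1138 581.1671142578125 185.88340759277344 (49.97046661376953, 135.06915283203125) 3.1660287380218506 zmax 0.052780369193179924
lane 814 594.6136474609375 -139.63275146484375 (53.76130294799805, 138.98724365234375) 78.96897888183594 zmax 0.05815241768402239
```

View pics/crop.png

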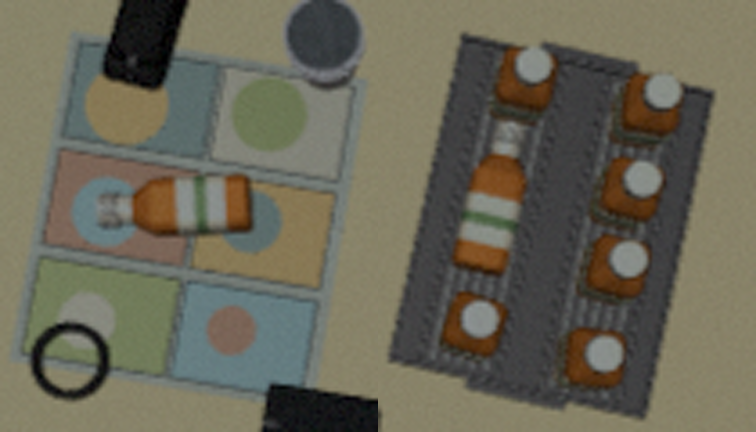

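Both crops confirm the targets, orange with green and white bands. Next I set out to above the tray for a close look.

Emit:
carry_out --motion '[{"tx":0.03,"ty":-0.02,"tz":-0.06,"wz":-10},{"tx":0.08,"ty":-0.05,"tz":-0.09,"wz":-20},{"tx":0.13,"ty":-0.08,"tz":-0.09,"wz":-30},{"tx":0.18,"ty":-0.11,"tz":-0.09,"wz":-40},{"tx":0.23,"ty":-0.14,"tz":-0.09,"wz":-50},{"tx":0.28,"ty":-0.17,"tz":-0.09,"wz":-60},{"tx":0.33,"ty":-0.2,"tz":-0.09,"wz":-70},{"tx":0.38,"ty":-0.23,"tz":-0.09,"wz":-80},{"tx":0.42,"ty":-0.25,"tz":-0.09,"wz":-90},{"tx":0.449,"ty":-0.271,"tz":-0.09,"wz":-100}]'

```text
invalid input
```

Emit:
carry_out --motion '[{"wz":-10},{"wz":-20},{"wz":-30},{"wz":-40},{"wz":-42},{"wz":-42},{"wz":-42},{"wz":-42},{"wz":-42},{"wz":-42}]'

```text
invalid input
```

```bash
python3 - <<'E'
from h import *
s=manip.read_state();print(s["time_s"],s["q"],s["position"],s["tool_rot"])
shot("wrist","w1.png");shot("top","top1.png")
P=np.load("pics/top1.npy");print(P[178:192:3,360:376:4,:].reshape(-1,3)[:])
print(camera_info("wrist"))
E
```

```text
0.1 [-68.3878   7.1297  94.6267   0.0018  78.3526  -4.733 ] [ 0.2882 -0.5819  0.2092] [[ 0.8961  0.4438 -0.0007]
 [ 0.4438 -0.8961  0.0018]
 [ 0.0002 -0.0019 -1.    ]]
[[ 0.7268 -0.1535  0.0078]
 [ 0.707  -0.1577  0.0919]
 [ 0.6958 -0.1646  0.1395]
 [ 0.7249 -0.1912  0.0175]
 [ 0.699  -0.1461  0.0857]
 [ 0.6867 -0.1528  0.1395]
 [ 0.6874 -0.1649  0.1368]
 [ 0.6869 -0.1764  0.1397]
 [ 0.6887 -0.1457  0.0895]
 [ 0.6785 -0.1531  0.1357]
 [ 0.6788 -0.1651  0.135 ]
 [ 0.6775 -0.1762  0.1412]
 [ 0.6773 -0.1447  0.0992]
 [ 0.6719 -0.1542  0.1248]
 [ 0.6687 -0.1645  0.1397]
 [ 0.677  -0.1808  0.1021]
 [ 0.669  -0.1452  0.0946]
 [ 0.6668 -0.1562  0.106 ]
 [ 0.6677 -0.1687  0.1021]
 [ 0.6688 -0.1813  0.0975]]
{'intrinsics': array([[359.881 ,   0.    , 317.3955],
       [  0.    , 359.881 , 238.7425],
       [  0.    ,   0.    ,   1.    ]]), 'mount': array([[ 0.    , -0.9599, -0.2802,  0.0717],
       [ 1.    , -0.    ,  0.0001,  0.0001],
       [-0.0001, -0.2802,  0.9599, -0.1637],
       [ 0.    ,  0.    ,  0.    ,  1.    ]])}
```

View pics/w1.png

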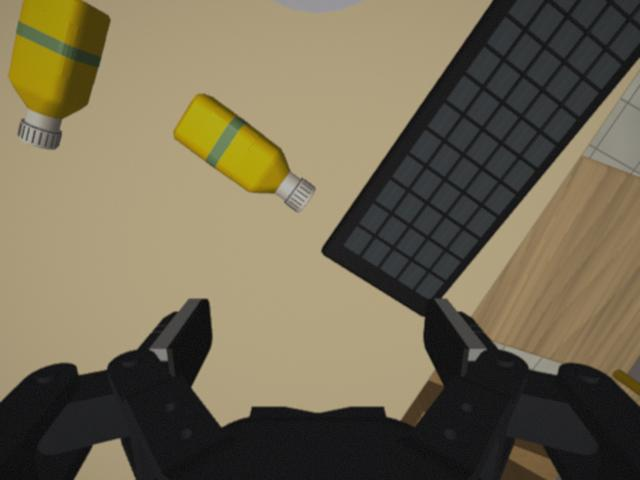

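The carry_out calls were refused, so I'll give every key.

Emit:
carry_out --motion '[{"hand":0.085,"tx":0.03,"ty":-0.02,"tz":-0.06,"wx":0,"wy":0,"wz":-10},{"hand":0.085,"tx":0.08,"ty":-0.05,"tz":-0.09,"wx":0,"wy":0,"wz":-20},{"hand":0.085,"tx":0.13,"ty":-0.08,"tz":-0.09,"wx":0,"wy":0,"wz":-30},{"hand":0.085,"tx":0.18,"ty":-0.11,"tz":-0.09,"wx":0,"wy":0,"wz":-40},{"hand":0.085,"tx":0.23,"ty":-0.14,"tz":-0.09,"wx":0,"wy":0,"wz":-50},{"hand":0.085,"tx":0.28,"ty":-0.17,"tz":-0.09,"wx":0,"wy":0,"wz":-60},{"hand":0.085,"tx":0.33,"ty":-0.2,"tz":-0.09,"wx":0,"wy":0,"wz":-70},{"hand":0.085,"tx":0.38,"ty":-0.23,"tz":-0.09,"wx":0,"wy":0,"wz":-80},{"hand":0.085,"tx":0.42,"ty":-0.25,"tz":-0.09,"wx":0,"wy":0,"wz":-90},{"hand":0.085,"tx":0.449,"ty":-0.271,"tz":-0.09,"wx":0,"wy":0,"wz":-100}]'

```text
time_s: 1.45
position: [0.5713, -0.1386, 0.2999]
tool_rot: [[-0.598, 0.801, -0.0], [0.801, 0.598, 0.0], [0.0, -0.0, -1.0]]
wrist_force: [-0.4, 0.3, -1.1]
finger_gap: 0.085
```

Emit:
carry_out --motion '[{"hand":0.085,"tx":0,"ty":0,"tz":0,"wx":0,"wy":0,"wz":-10},{"hand":0.085,"tx":0,"ty":0,"tz":0,"wx":0,"wy":0,"wz":-20},{"hand":0.085,"tx":0,"ty":0,"tz":0,"wx":0,"wy":0,"wz":-30},{"hand":0.085,"tx":0,"ty":0,"tz":0,"wx":0,"wy":0,"wz":-40},{"hand":0.085,"tx":0,"ty":0,"tz":0,"wx":0,"wy":0,"wz":-41},{"hand":0.085,"tx":0,"ty":0,"tz":0,"wx":0,"wy":0,"wz":-41},{"hand":0.085,"tx":0,"ty":0,"tz":0,"wx":0,"wy":0,"wz":-41},{"hand":0.085,"tx":0,"ty":0,"tz":0,"wx":0,"wy":0,"wz":-41},{"hand":0.085,"tx":0,"ty":0,"tz":0,"wx":0,"wy":0,"wz":-41},{"hand":0.085,"tx":0,"ty":0,"tz":0,"wx":0,"wy":0,"wz":-41}]'

```text
time_s: 2.7
position: [0.5705, -0.1404, 0.3004]
tool_rot: [[-0.976, 0.219, 0.0], [0.219, 0.976, 0.0], [-0.0, 0.0, -1.0]]
wrist_force: [0.2, -0.4, -0.0]
finger_gap: 0.085
```

```bash
python3 - <<'E'
from h import *
from scipy.cluster.hierarchy import fcluster,linkage
s=manip.read_state();print(s["time_s"],s["q"],s["position"],s["tool_rot"])
shot("wrist","w1.png")
Q=np.load("pics/w1.npy").reshape(-1,3)
m=(Q[:,2]>.128)&(Q[:,2]<.145)&(Q[:,0]<.72)&(Q[:,1]<0)&(Q[:,1]>-.35)
q=Q[m][::3];l=fcluster(linkage(q[:,:2]),.01,'distance')
for i in set(l):
    k=q[l==i]
    if len(k)>40: print("cap",len(k),(k.min(0)+k.max(0))/2,np.median(k,0))
E
```

```text
2.7 [-19.0589  -3.1028  96.4464   0.0011  86.655  -96.3911] [ 0.5705 -0.1404  0.3004] [[-0.9757  0.2193  0.    ]
 [ 0.2193  0.9757  0.    ]
 [-0.      0.     -1.    ]]
cap 233 [ 0.6852 -0.1633  0.1339] [ 0.6827 -0.1631  0.1369]
cap 348 [ 0.4758 -0.1191  0.1345] [ 0.4754 -0.1195  0.137 ]
cap 368 [ 0.4485 -0.2193  0.1335] [ 0.4485 -0.2191  0.1369]
cap 144 [ 0.664  -0.2642  0.1334] [ 0.6637 -0.2629  0.137 ]
cap 303 [ 0.5253 -0.2397  0.1339] [ 0.5247 -0.239   0.137 ]
cap 270 [ 0.591  -0.2524  0.1336] [ 0.5902 -0.251   0.1368]
```

View pics/w1.png

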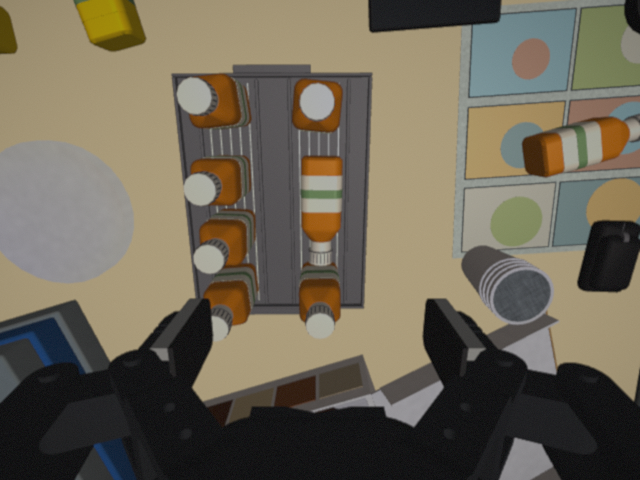

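w1 shows lane_bottle from its base at (322,157) to its cap at (320,265), between neighbours whose caps are at (317,102) and (320,325). Next I measure it in the tray axes.

```bash
python3 - <<'E'
from h import *
Q=np.load("pics/w1.npy")
a=np.array([.4757,-.1193]);b=np.array([.684,-.1632]);x=(b-a)/np.linalg.norm(b-a);y=np.array([-x[1],x[0]]);mid=(a+b)/2
print("mid",mid,"x",x,np.degrees(np.arctan2(x[1],x[0])))
U=np.dstack([(Q[:,:,:2]-mid)@x,(Q[:,:,:2]-mid)@y,Q[:,:,2]])
for r in range(120,285,6):
    w=U[r,280:360]; k=w[(w[:,2]>.02)&(abs(w[:,1])<.05)]
    if len(k): print(r,"u %.3f v %.3f..%.3f zmax %.3f"%(np.median(k[:,0]),k[:,1].min(),k[:,1].max(),np.percentile(k[:,2],95)))
# tray outline
m=(U[:,:,2]>.009)&(U[:,:,2]<.018)&(abs(U[:,:,0])<.2)&(abs(U[:,:,1]+.054)<.13)
print("tray",np.percentile(U[m],[1,99],axis=0))
# table bottle
m=(Q[:,:,2]>.012)&(np.linalg.norm(Q[:,:,:2]-[.578,.185],axis=2)<.09);q=Q[m]
print("table",len(q),q.min(0),q.max(0))
print(cv2.minAreaRect(q[:,:2].astype(np.float32)*1000))
E
```

```text
mid [ 0.5798 -0.1413] x [ 0.9785 -0.2062] -11.901133833968288
120 u -0.093 v -0.025..0.022 zmax 0.131
126 u -0.087 v -0.022..0.021 zmax 0.098
132 u -0.082 v 0.002..0.016 zmax 0.088
156 u -0.055 v -0.017..0.025 zmax 0.034
162 u -0.049 v -0.019..0.028 zmax 0.054
168 u -0.043 v -0.019..0.028 zmax 0.054
174 u -0.036 v -0.019..0.027 zmax 0.054
180 u -0.029 v -0.019..0.028 zmax 0.054
186 u -0.023 v -0.020..0.027 zmax 0.054
192 u -0.016 v -0.020..0.027 zmax 0.054
198 u -0.009 v -0.020..0.027 zmax 0.055
204 u -0.002 v -0.020..0.027 zmax 0.054
210 u 0.005 v -0.020..0.027 zmax 0.054
216 u 0.012 v -0.021..0.026 zmax 0.054
222 u 0.020 v -0.021..0.026 zmax 0.054
228 u 0.027 v -0.020..0.024 zmax 0.054
234 u 0.035 v -0.015..0.020 zmax 0.051
240 u 0.044 v -0.011..0.014 zmax 0.045
246 u 0.053 v -0.011..0.014 zmax 0.042
252 u 0.060 v -0.014..0.017 zmax 0.044
258 u 0.068 v -0.014..0.017 zmax 0.045
264 u 0.076 v -0.012..0.017 zmax 0.044
270 u 0.084 v -0.024..0.023 zmax 0.044
276 u 0.084 v -0.024..0.023 zmax 0.064
282 u 0.084 v -0.023..0.024 zmax 0.081
tray [[-0.158  -0.1688  0.0091]
 [ 0.157   0.0636  0.0165]]
table 4710 [0.5547 0.1182 0.0121] [0.6077 0.2433 0.0512]
((579.6162719726562, 181.5313262939453), (48.828208923339844, 125.64762115478516), 3.747880458831787)
```

Emit:
carry_out --motion '[{"hand":0.085,"tx":-0.025,"ty":0.004,"tz":0.04,"wx":0,"wy":5,"wz":0},{"hand":0.085,"tx":-0.025,"ty":0.004,"tz":0.08,"wx":0,"wy":10,"wz":0},{"hand":0.085,"tx":-0.025,"ty":0.004,"tz":0.12,"wx":0,"wy":10,"wz":0},{"hand":0.085,"tx":-0.025,"ty":0.004,"tz":0.16,"wx":0,"wy":10,"wz":0},{"hand":0.085,"tx":-0.025,"ty":0.004,"tz":0.19,"wx":0,"wy":10,"wz":0},{"hand":0.085,"tx":-0.025,"ty":0.004,"tz":0.215,"wx":0,"wy":10,"wz":0},{"hand":0.085,"tx":-0.025,"ty":0.004,"tz":0.235,"wx":0,"wy":10,"wz":0},{"hand":0.085,"tx":-0.025,"ty":0.004,"tz":0.252,"wx":0,"wy":10,"wz":0},{"hand":0.085,"tx":-0.025,"ty":0.004,"tz":0.264,"wx":0,"wy":10,"wz":0},{"hand":0.085,"tx":-0.025,"ty":0.004,"tz":0.264,"wx":0,"wy":10,"wz":0}]'

```text
time_s: 4.0
position: [0.5953, -0.1418, 0.0354]
tool_rot: [[-0.961, 0.219, -0.171], [0.216, 0.976, 0.039], [0.175, 0.0, -0.985]]
wrist_force: [0.3, 0.0, -0.1]
finger_gap: 0.0849
```

Emit:
carry_out --grip_force 60 --motion '[{"hand":0.07,"tx":0,"ty":0,"tz":0,"wx":0,"wy":0,"wz":0},{"hand":0.06,"tx":0,"ty":0,"tz":0,"wx":0,"wy":0,"wz":0},{"hand":0.05,"tx":0,"ty":0,"tz":0,"wx":0,"wy":0,"wz":0},{"hand":0.04,"tx":0,"ty":0,"tz":0,"wx":0,"wy":0,"wz":0},{"hand":0.04,"tx":0,"ty":0,"tz":0,"wx":0,"wy":0,"wz":0},{"hand":0.04,"tx":0,"ty":0,"tz":0,"wx":0,"wy":0,"wz":0},{"hand":0.04,"tx":0,"ty":0,"tz":0,"wx":0,"wy":0,"wz":0},{"hand":0.04,"tx":0,"ty":0,"tz":0,"wx":0,"wy":0,"wz":0},{"hand":0.04,"tx":0,"ty":0,"tz":0,"wx":0,"wy":0,"wz":0},{"hand":0.04,"tx":0,"ty":0,"tz":0,"wx":0,"wy":0,"wz":0}]'

```text
time_s: 5.25
position: [0.5958, -0.142, 0.0363]
tool_rot: [[-0.961, 0.219, -0.169], [0.216, 0.976, 0.038], [0.174, 0.0, -0.985]]
wrist_force: [-0.2, 0.4, -0.0]
finger_gap: 0.04
```

```bash
python3 - <<'E'
from h import *
p,_=shot("wrist","w2.png");s,_=shot("scene","s2.png")
cv2.imwrite("pics/c2.png",np.hstack([p[150:480,120:520,::-1],cv2.resize(s[170:280,180:340,::-1],(400,330),interpolation=2)]))
E
```

```text
(no output)
```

View pics/c2.png

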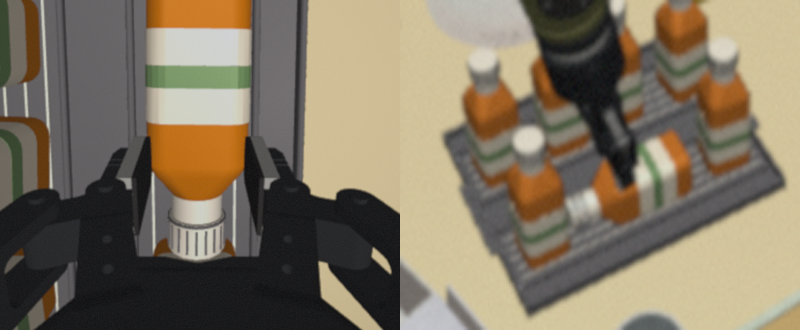

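The fingers straddle the bottle body just below the shoulder. I'll squeeze further and lift a little to check the grip.

Emit:
carry_out --grip_force 80 --motion '[{"hand":0.03,"tx":0,"ty":0,"tz":0,"wx":0,"wy":0,"wz":0},{"hand":0.03,"tx":0,"ty":0,"tz":0,"wx":0,"wy":0,"wz":0},{"hand":0.03,"tx":0,"ty":0,"tz":0,"wx":0,"wy":0,"wz":0},{"hand":0.03,"tx":0.001,"ty":0,"tz":-0.005,"wx":0,"wy":0,"wz":0},{"hand":0.03,"tx":0.003,"ty":0,"tz":-0.015,"wx":0,"wy":0,"wz":0},{"hand":0.03,"tx":0.005,"ty":0,"tz":-0.03,"wx":0,"wy":0,"wz":0},{"hand":0.03,"tx":0.009,"ty":0,"tz":-0.05,"wx":0,"wy":0,"wz":0},{"hand":0.03,"tx":0.012,"ty":0,"tz":-0.07,"wx":0,"wy":0,"wz":0},{"hand":0.03,"tx":0.012,"ty":0,"tz":-0.07,"wx":0,"wy":0,"wz":0},{"hand":0.03,"tx":0.012,"ty":0,"tz":-0.07,"wx":0,"wy":0,"wz":0}]'

```text
time_s: 6.6
position: [0.5959, -0.142, 0.1072]
tool_rot: [[-0.961, 0.219, -0.17], [0.216, 0.976, 0.038], [0.174, 0.0, -0.985]]
wrist_force: [-0.1, 0.5, -0.2]
finger_gap: 0.03
```

```bash
python3 - <<'E'
from h import *
st=manip.read_state();print(st["q"],st["finger_gap"],st["wrist_force"])
p,P=shot("wrist","w3.png");s,S=shot("scene","s3.png")
hs=cv2.cvtColor(p,cv2.COLOR_RGB2HSV);R=np.array(st["tool_rot"])
m=(hs[:,:,0]<14)&(hs[:,:,1]>150);m[:, :200]=0;m[:,420:]=0
T=(P[m]-st["position"])@R;T=T[(abs(T[:,1])<.04)&(T[:,2]>-.08)&(T[:,2]<.05)]
print(len(T),np.percentile(T,[2,50,98],axis=0))
cv2.imwrite("pics/c3.png",np.hstack([p[100:480,120:520,::-1],cv2.resize(s[150:280,180:317,::-1],(400,380),interpolation=2)]))
E
```

```text
[-17.972   13.6573  97.7844  -0.9403  78.5279 -95.0475] 0.030008701723655717 [-0.1119  0.4819 -0.1513]
108 [[-0.0771 -0.0284 -0.0009]
 [ 0.1098 -0.0096  0.0258]
 [ 0.1313  0.0206  0.0448]]
```

View pics/c3.png

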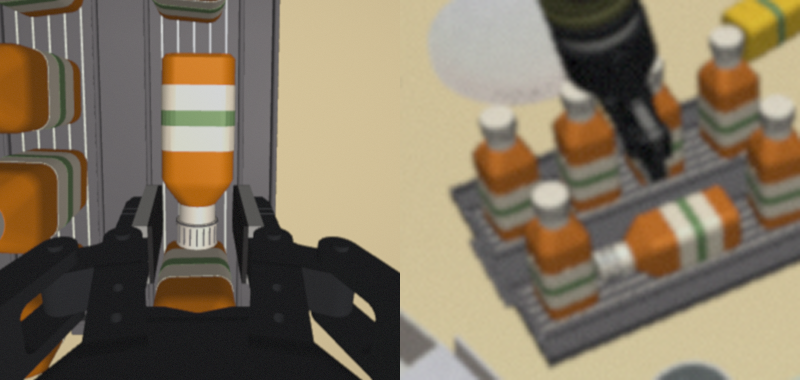

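Nothing was gripped: the bottle still lies in place, unmoved. I'll check where the fingertips really are using the wrist depth image.

```bash
python3 - <<'E'
from h import *
st=manip.read_state();P=np.load("pics/w3.npy");R=np.array(st["tool_rot"])
T=(P-st["position"])@R
for (r,c) in [(290,275),(290,278),(300,275),(320,272),(290,362),(300,368),(320,366),(330,255),(295,265)]: print(r,c,T[r,c])
m=(abs(T[:,:,1])<.06)&(T[:,:,2]<.03)&(T[:,:,2]>-.06)&(abs(T[:,:,0])<.02)
q=T[m];print(len(q));print(np.percentile(q,[1,5,50,95,99],axis=0))
Q=P[(P[:,:,0]>.45)&(P[:,:,0]<.7)]
print("floor z",np.median(P[150:250,230:250].reshape(-1,3),0))
E
```

```text
290 275 [ 0.0103 -0.0168 -0.0322]
290 278 [ 0.0103 -0.0156 -0.0322]
300 275 [ 0.0107 -0.0157 -0.042 ]
320 272 [ 0.0109 -0.0149 -0.0573]
290 362 [ 0.0098  0.0182 -0.0311]
300 368 [ 0.0103  0.0193 -0.0411]
320 366 [ 0.0105  0.0165 -0.0566]
330 255 [ 0.0111 -0.0195 -0.0641]
295 265 [ 0.0103 -0.0202 -0.0368]
3832
[[-0.0111 -0.0278 -0.0599]
 [-0.0086 -0.0258 -0.0596]
 [ 0.0066  0.0151 -0.046 ]
 [ 0.0107  0.0263 -0.0286]
 [ 0.0109  0.0282 -0.0245]]
floor z [nan nan nan]
```

By the wrist depth, the fingertips really sit about 25–30 mm behind the reported TCP, not 19 mm ahead of it. The fingers simply passed above the bottle. From here I take the grasp point as TCP − 44 mm along tool z. Now I open and go lower.

Emit:
carry_out --motion '[{"hand":0.085,"tx":0,"ty":0,"tz":0,"wx":0,"wy":0,"wz":0},{"hand":0.085,"tx":0,"ty":0,"tz":0,"wx":0,"wy":0,"wz":0},{"hand":0.085,"tx":0,"ty":0,"tz":0,"wx":0,"wy":0,"wz":0},{"hand":0.085,"tx":-0.003,"ty":0,"tz":0.02,"wx":0,"wy":0,"wz":0},{"hand":0.085,"tx":-0.006,"ty":0,"tz":0.045,"wx":0,"wy":0,"wz":0},{"hand":0.085,"tx":-0.009,"ty":0,"tz":0.07,"wx":0,"wy":0,"wz":0},{"hand":0.085,"tx":-0.011,"ty":0,"tz":0.09,"wx":0,"wy":0,"wz":0},{"hand":0.085,"tx":-0.012,"ty":0,"tz":0.105,"wx":0,"wy":0,"wz":0},{"hand":0.085,"tx":-0.0125,"ty":0,"tz":0.114,"wx":0,"wy":0,"wz":0},{"hand":0.085,"tx":-0.0125,"ty":0,"tz":0.114,"wx":0,"wy":0,"wz":0}]'

```text
time_s: 7.95
position: [0.5885, -0.1403, -0.0076]
tool_rot: [[-0.961, 0.219, -0.17], [0.216, 0.976, 0.038], [0.175, 0.0, -0.985]]
wrist_force: [-0.8, -0.5, 0.8]
finger_gap: 0.0848
```

Emit:
carry_out --grip_force 80 --motion '[{"hand":0.03,"tx":0,"ty":0,"tz":0,"wx":0,"wy":0,"wz":0},{"hand":0.03,"tx":0,"ty":0,"tz":0,"wx":0,"wy":0,"wz":0},{"hand":0.03,"tx":0,"ty":0,"tz":0,"wx":0,"wy":0,"wz":0},{"hand":0.03,"tx":0,"ty":0,"tz":0,"wx":0,"wy":0,"wz":0},{"hand":0.03,"tx":0,"ty":0,"tz":0,"wx":0,"wy":0,"wz":0},{"hand":0.03,"tx":0,"ty":0,"tz":0,"wx":0,"wy":0,"wz":0},{"hand":0.03,"tx":0,"ty":0,"tz":0,"wx":0,"wy":0,"wz":0},{"hand":0.03,"tx":0,"ty":0,"tz":0,"wx":0,"wy":0,"wz":0},{"hand":0.03,"tx":0,"ty":0,"tz":0,"wx":0,"wy":0,"wz":0},{"hand":0.03,"tx":0,"ty":0,"tz":0,"wx":0,"wy":0,"wz":0}]'

```text
time_s: 9.2
position: [0.59, -0.1408, -0.0059]
tool_rot: [[-0.961, 0.219, -0.167], [0.216, 0.976, 0.037], [0.171, -0.0, -0.985]]
wrist_force: [2.1, -0.4, 5.0]
finger_gap: 0.047
```

Emit:
carry_out --motion '[{"hand":0.03,"tx":0.0017,"ty":0,"tz":-0.0098,"wx":0,"wy":0,"wz":0},{"hand":0.03,"tx":0.005,"ty":0,"tz":-0.03,"wx":0,"wy":0,"wz":0},{"hand":0.03,"tx":0.0103,"ty":0,"tz":-0.06,"wx":0,"wy":0,"wz":0},{"hand":0.03,"tx":0.0155,"ty":0,"tz":-0.09,"wx":0,"wy":0,"wz":0},{"hand":0.03,"tx":0.0207,"ty":0,"tz":-0.12,"wx":0,"wy":0,"wz":0},{"hand":0.03,"tx":0.026,"ty":0,"tz":-0.15,"wx":0,"wy":0,"wz":0},{"hand":0.03,"tx":0.031,"ty":0,"tz":-0.18,"wx":0,"wy":0,"wz":0},{"hand":0.03,"tx":0.0362,"ty":0,"tz":-0.21,"wx":0,"wy":0,"wz":0},{"hand":0.03,"tx":0.0398,"ty":0,"tz":-0.23,"wx":0,"wy":0,"wz":0},{"hand":0.03,"tx":0.0398,"ty":0,"tz":-0.23,"wx":0,"wy":0,"wz":0}]'

```text
time_s: 10.45
position: [0.5904, -0.1408, 0.2287]
tool_rot: [[-0.962, 0.219, -0.166], [0.216, 0.976, 0.037], [0.17, -0.0, -0.985]]
wrist_force: [-0.5, 1.2, -2.8]
finger_gap: 0.0474
```

```bash
python3 - <<'E'
from h import *
st=manip.read_state();print(st["time_s"],st["q"],st["finger_gap"],st["wrist_force"],st["moment"])
p,P=shot("wrist","w4.png");R=np.array(st["tool_rot"]);print(R)
T=(P-st["position"])@R
hs=cv2.cvtColor(p,cv2.COLOR_RGB2HSV)
m=(T[:,:,2]<.06)&(abs(T[:,:,1])<.024)&(T[:,:,0]>.012)&(T[:,:,0]<.12)&(T[:,:,2]>-.1)
q=T[m];print(len(q))
for a in np.arange(.01,.12,.01):
    k=q[abs(q[:,0]-a)<.003]
    if len(k): print("x%.2f n%d z %.3f y %.3f..%.3f"%(a,len(k),np.percentile(k[:,2],5),k[:,1].min(),k[:,1].max()))
E
```

```text
10.45 [-18.0221   7.5322  92.7202  -0.9315  89.4801 -95.2824] 0.04740751265915481 [-0.5334  1.1649 -2.7627] [-0.06   -0.1612 -0.0159]
[[-0.9615  0.219  -0.1658]
 [ 0.2159  0.9757  0.0368]
 [ 0.1698 -0.0004 -0.9855]]
29068
x0.01 n402 z -0.079 y -0.024..0.024
x0.02 n2865 z -0.096 y -0.024..0.024
x0.03 n2558 z -0.056 y -0.024..0.024
x0.04 n2664 z -0.054 y -0.023..0.024
x0.05 n2712 z -0.052 y -0.023..0.024
x0.06 n2761 z -0.050 y -0.023..0.024
x0.07 n2597 z -0.049 y -0.023..0.024
```

Bottle held (about 0.28 kg) and level. Now I yaw it 90° about vertical so that it can be rolled upright sideways.

Emit:
carry_out --motion '[{"hand":0.03,"tx":0,"ty":0,"tz":0,"wx":-1.7,"wy":0,"wz":9.9},{"hand":0.03,"tx":0,"ty":0,"tz":0,"wx":-3.4,"wy":0,"wz":19.7},{"hand":0.03,"tx":0,"ty":0,"tz":0,"wx":-5.1,"wy":0,"wz":29.6},{"hand":0.03,"tx":0,"ty":0,"tz":0,"wx":-6.8,"wy":0,"wz":39.4},{"hand":0.03,"tx":0,"ty":0,"tz":0,"wx":-8.5,"wy":0,"wz":49.3},{"hand":0.03,"tx":0,"ty":0,"tz":0,"wx":-10.2,"wy":0,"wz":59.1},{"hand":0.03,"tx":0,"ty":0,"tz":0,"wx":-11.9,"wy":0,"wz":69},{"hand":0.03,"tx":0,"ty":0,"tz":0,"wx":-13.6,"wy":0,"wz":78.8},{"hand":0.03,"tx":0,"ty":0,"tz":0,"wx":-15.3,"wy":0,"wz":88.7},{"hand":0.03,"tx":0,"ty":0,"tz":0,"wx":-15.3,"wy":0,"wz":88.7}]'

```text
time_s: 11.75
position: [0.5881, -0.1402, 0.2241]
tool_rot: [[0.215, 0.976, 0.03], [0.962, -0.217, 0.168], [0.17, -0.007, -0.985]]
wrist_force: [-0.1, -0.5, -2.5]
finger_gap: 0.0475
```

Emit:
carry_out --motion '[{"hand":0.03,"tx":0,"ty":0,"tz":-0.01,"wx":0,"wy":-6,"wz":0},{"hand":0.03,"tx":0,"ty":0,"tz":-0.02,"wx":0,"wy":-12,"wz":0},{"hand":0.03,"tx":0,"ty":0,"tz":-0.03,"wx":0,"wy":-18,"wz":0},{"hand":0.03,"tx":0,"ty":0,"tz":-0.04,"wx":0,"wy":-24,"wz":0},{"hand":0.03,"tx":0,"ty":0,"tz":-0.04,"wx":0,"wy":-30,"wz":0},{"hand":0.03,"tx":0,"ty":0,"tz":-0.04,"wx":0,"wy":-36,"wz":0},{"hand":0.03,"tx":0,"ty":0,"tz":-0.04,"wx":0,"wy":-42,"wz":0},{"hand":0.03,"tx":0,"ty":0,"tz":-0.04,"wx":0,"wy":-48,"wz":0},{"hand":0.03,"tx":0,"ty":0,"tz":-0.04,"wx":0,"wy":-54,"wz":0},{"hand":0.03,"tx":0,"ty":0,"tz":-0.04,"wx":0,"wy":-54,"wz":0}]'

```text
time_s: 13.0
position: [0.5876, -0.1457, 0.2622]
tool_rot: [[0.147, 0.976, -0.158], [0.702, -0.216, -0.678], [-0.697, -0.011, -0.717]]
wrist_force: [-0.0, -0.6, -2.3]
finger_gap: 0.0471
```

```bash
cat > fk.py <<'E'
from h import *
from scipy.spatial.transform import Rotation as Ro
from scipy.optimize import least_squares
D=[([-68.388,7.1297,94.6267,.0018,78.3526,-4.733],[.2882,-.5819,.2092]),([-19.0589,-3.1028,96.4464,.0011,86.655,-96.3911],[.5705,-.1404,.3004]),
([-17.972,13.6573,97.7844,-.9403,78.5279,-95.0475],[.5959,-.142,.1072]),([-18.0221,7.5322,92.7202,-.9315,89.4801,-95.2824],[.5904,-.1408,.2287])]
E=lambda a,v:Ro.from_euler(a,v,degrees=True).as_matrix()
def fk(q,p,s=1):
    a1,h,L1,e,L2,L3,b1,b2=p
    R=E('z',q[0]);x=R@[a1,b1,h];R=R@E('y',q[1]);x=x+R@[0,0,L1];R=R@E('y',q[2]);x=x+R@[e,0,L2];R=R@E('z',s*q[3]);R=R@E('y',q[4])
    x=x+R@[0,b2,L3];R=R@E('z',s*q[5]+90);return x,R
E
python3 - <<'E'
from fk import *
st=manip.read_state();q=list(st["q"]);R=np.array(st["tool_rot"]);print(st["time_s"],q,st["position"]);print(R)
D.append((q,list(st["position"])))
for s in(1,-1):
    f=lambda p:np.ravel([fk(a,p,s)[0]-b for a,b in D])
    r=least_squares(f,[0,.3,.4,0,.4,.3,.05,0],bounds=([-.2]*1+[.0,.2,-.2,.2,.05,-.15,-.15],[.3,.8,.9,.3,.9,.6,.15,.15]));print(s,r.x,abs(r.fun).max());print(fk(q,r.x,s)[1])
E
```

```text
13.0 [np.float64(0.16938101828817897), np.float64(6.697319242948422), np.float64(98.10294959240144), np.float64(-42.70823399971159), np.float64(88.38766997810178), np.float64(18.805652787327652)] [ 0.5876 -0.1457  0.2622]
[[ 0.1472  0.9763 -0.1584]
 [ 0.7022 -0.2159 -0.6785]
 [-0.6966 -0.0114 -0.7173]]
1 [-0.0003  0.2232  0.4528  0.0427  0.6134  0.2965  0.0536 -0.    ] 4.494116409770044e-05
[[ 0.1472  0.9763 -0.1584]
 [ 0.7022 -0.2159 -0.6785]
 [-0.6966 -0.0114 -0.7173]]
-1 [-0.0483  0.1229  0.4925  0.2272  0.6674  0.05   -0.1377  0.15  ] 0.15395645150576595
[[-0.1513  0.975  -0.1624]
 [ 0.7013  0.2217  0.6775]
 [ 0.6966 -0.0114 -0.7173]]
```

The FK model fits to 0.05 mm. Next I check IK for standing the bottle directly in the gap and the clearance to the cup stack.

```bash
cat >> fk.py <<'E'
PAR=[-.0003,.2232,.4528,.0427,.6134,.2965,.0536,0]
LO=np.array([-149.6,-58.7,1.44,-77.14,18.33,-166.7]);HI=np.array([149.6,133.5,155.3,257.1,153.6,166.7])
def ik(x,R,q0):
    f=lambda q:np.r_[(fk(q,PAR)[0]-x)*20,Ro.from_matrix(fk(q,PAR)[1].T@R).as_rotvec()*5]
    r=least_squares(f,np.clip(q0,LO+.01,HI-.01),bounds=(LO,HI),x_scale=30);return r.x,abs(r.fun).max()
MID=np.array([.5798,-.1413]);UX=np.array([.9785,-.2062]);UY=np.array([.2062,.9785])
E
python3 - <<'E'
from fk import *
st=manip.read_state();q0=st["q"]
P=np.load("pics/top0.npy");S=np.load("pics/scene0.npy")
for Q in(P,S):
    k=Q[(Q[:,:,2]>.09)&(Q[:,:,2]<.115)&(abs(Q[:,:,0]-.7)<.12)&(Q[:,:,1]>-.02)&(Q[:,:,1]<.2)];print("cup",len(k),k.min(0),k.max(0))
for u in(.03,-.03):
 for yaw in(-12.4,0,5):
  for tilt in(65,72,80):
    # tool: y at yaw, z horizontal dir yaw-90 tilted
    y=np.array([np.cos(np.radians(yaw)),np.sin(np.radians(yaw)),0]);h=np.array([y[1],-y[0],0]);t=np.radians(tilt)
    z=h*np.sin(t)+np.array([0,0,-np.cos(t)]);x=np.cross(y,z);R=np.c_[x,y,z]
    G=np.r_[MID+u*UX,.078];X=G+.044*z
    q,e=ik(X,R,q0);w=X-.2965*z;c=X-.1637*z+.0717*x
    print(u,yaw,tilt,"err %.3f"%e,q.round(1),"wrist",w.round(3),"cam",c.round(3))
E
```

```text
cup 418 [ 0.6778 -0.0135  0.0908] [0.8052 0.0859 0.1138]
cup 722 [ 0.6796 -0.0195  0.0901] [0.8091 0.0899 0.1113]
0.03 -12.4 65 err 0.000 [  1.9  29.6 101.1 -62.   84.   42.4] wrist [0.658 0.076 0.185] cam [ 0.639 -0.012  0.064]
0.03 -12.4 72 err 0.000 [  2.9  32.6 100.3 -66.6  88.5  45. ] wrist [0.661 0.087 0.156] cam [ 0.638 -0.015  0.047]
0.03 -12.4 80 err 0.000 [  3.6  36.2  99.2 -71.6  93.8  47.4] wrist [0.663 0.095 0.122] cam [ 0.637 -0.02   0.028]
0.03 0 65 err 0.000 [  2.6  25.1 107.8 -69.5  75.1  40.7] wrist [0.609 0.081 0.185] cam [ 0.609 -0.009  0.064]
0.03 0 72 err 0.000 [  3.7  28.1 107.2 -74.7  79.8  44.6] wrist [0.609 0.093 0.156] cam [ 0.609 -0.011  0.047]
0.03 0 80 err 0.176 [  4.5  31.7 105.2 -77.1  85.8  46.7] wrist [0.609 0.101 0.122] cam [ 0.609 -0.017  0.028]
0.03 5 65 err 0.000 [  2.6  23.2 110.5 -72.9  71.4  40.3] wrist [0.589 0.08  0.185] cam [ 0.597 -0.009  0.064]
0.03 5 72 err 0.060 [  3.7  26.2 109.6 -77.1  76.4  44. ] wrist [0.588 0.092 0.156] cam [ 0.597 -0.012  0.047]
0.03 5 80 err 0.382 [  4.8  29.7 106.6 -77.1  82.7  45. ] wrist [0.587 0.1   0.122] ca
[... 329 characters left out ...]
 0.108 0.122] cam [ 0.578 -0.008  0.028]
-0.03 0 65 err 0.000 [  4.2  19.8 115.3 -69.1  75.3  43.3] wrist [0.55  0.094 0.185] cam [0.55  0.004 0.064]
-0.03 0 72 err 0.000 [  5.3  23.2 114.7 -73.9  80.2  47.3] wrist [0.55  0.105 0.156] cam [0.55  0.001 0.047]
-0.03 0 80 err 0.113 [  6.3  27.2 113.  -77.1  86.3  50.3] wrist [0.55  0.114 0.122] cam [ 0.55  -0.005  0.028]
-0.03 5 65 err 0.000 [  4.2  17.9 117.9 -72.5  71.8  42.8] wrist [0.531 0.093 0.185] cam [0.538 0.003 0.064]
-0.03 5 72 err 0.025 [  5.4  21.3 117.2 -77.1  76.9  47. ] wrist [0.53  0.104 0.156] cam [0.539 0.    0.047]
-0.03 5 80 err 0.337 [  6.6  25.1 114.3 -77.1  83.6  48.6] wrist [0.529 0.113 0.122] cam [ 0.539 -0.005  0.028]
```

```bash
cat >> fk.py <<'E'
def pose(yaw,tilt,flip=1):
    y=np.array([np.cos(np.radians(yaw)),np.sin(np.radians(yaw)),0]);h=np.array([y[1],-y[0],0]);t=np.radians(tilt)
    z=h*np.sin(t)+np.array([0,0,-np.cos(t)]);return np.c_[np.cross(y,z)*flip,y*flip,z]
def rel(X,R,st):
    R0=np.array(st["tool_rot"]);print("t",(R0.T@(np.array(X)-st["position"])).round(4),"w",np.degrees(Ro.from_matrix(R0.T@R).as_rotvec()).round(1))
E
python3 - <<'E'
from fk import *
st=manip.read_state();R=pose(-8,74);print(R[2])
rel([.553,-.138,.225],R,st)
q,e=ik(np.array([.553,-.138,.069]),R,st["q"]);print(q,e)
E
```

```text
[-0.9613  0.     -0.2756]
t [ 0.0262 -0.035   0.0269] w [ -4.2 -29.8  -1.8]
[  8.6372  28.1379 107.986  -67.08    89.5453  48.3862] 1.5229689086537272e-12
```

Emit:
carry_out --motion '[{"hand":0.03,"tx":0.004,"ty":-0.005,"tz":0.004,"wx":-0.6,"wy":-4.5,"wz":-0.3},{"hand":0.03,"tx":0.008,"ty":-0.01,"tz":0.008,"wx":-1.2,"wy":-9,"wz":-0.6},{"hand":0.03,"tx":0.012,"ty":-0.015,"tz":0.012,"wx":-1.9,"wy":-13.5,"wz":-0.8},{"hand":0.03,"tx":0.016,"ty":-0.02,"tz":0.016,"wx":-2.5,"wy":-18,"wz":-1.1},{"hand":0.03,"tx":0.02,"ty":-0.026,"tz":0.02,"wx":-3.2,"wy":-22.5,"wz":-1.4},{"hand":0.03,"tx":0.024,"ty":-0.032,"tz":0.024,"wx":-3.8,"wy":-27,"wz":-1.6},{"hand":0.03,"tx":0.026,"ty":-0.035,"tz":0.027,"wx":-4.2,"wy":-29.8,"wz":-1.8},{"hand":0.03,"tx":0.026,"ty":-0.035,"tz":0.027,"wx":-4.2,"wy":-29.8,"wz":-1.8},{"hand":0.03,"tx":0.026,"ty":-0.035,"tz":0.027,"wx":-4.2,"wy":-29.8,"wz":-1.8},{"hand":0.03,"tx":0.026,"ty":-0.035,"tz":0.027,"wx":-4.2,"wy":-29.8,"wz":-1.8}]'

```text
time_s: 14.25
position: [0.5544, -0.14, 0.2295]
tool_rot: [[0.048, 0.99, -0.135], [0.272, -0.143, -0.951], [-0.961, 0.009, -0.276]]
wrist_force: [0.1, -1.0, -2.5]
finger_gap: 0.047
```

```bash
python3 - <<'E'
from fk import *
st=manip.read_state();print(st["q"])
p,P=shot("wrist");s,S=shot("scene","s5.png")
R=np.array(st["tool_rot"]);T=(P-st["position"])@R
m=(T[:,:,2]<.03)&(abs(T[:,:,1])<.024)&(T[:,:,0]>.025)&(T[:,:,0]<.12)&(T[:,:,2]>-.08)
q=P[m];t=T[m];print("tool: xmax",np.percentile(t[:,0],99))
for a in np.arange(.03,.08,.01):
    k=t[abs(t[:,0]-a)<.003]
    if len(k):print("x%.2f z %.4f"%(a,np.median(k[:,2])))
print("world z min",np.percentile(q[:,2],1))
cv2.imwrite("pics/c5.png",cv2.resize(s[120:290,170:390,::-1],(660,510),interpolation=2))
E
```

```text
[  8.4166  13.421  107.5447 -67.7237  95.2706  34.8624]
tool: xmax 0.07258279518324975
x0.03 z -0.0550
x0.04 z -0.0531
x0.05 z -0.0513
x0.06 z -0.0492
x0.07 z -0.0473
world z min 0.17203061545080406
```

View pics/c5.png

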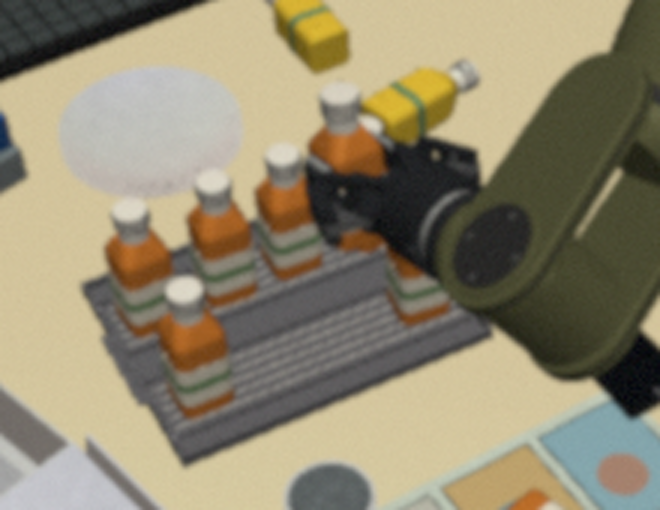

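The bottle hangs cap up, almost vertical, above the gap. Lowering it now.

Emit:
carry_out --motion '[{"hand":0.03,"tx":0.015,"ty":-0.003,"tz":0.003,"wx":0,"wy":0,"wz":0},{"hand":0.03,"tx":0.035,"ty":-0.003,"tz":0.009,"wx":0,"wy":0,"wz":0},{"hand":0.03,"tx":0.055,"ty":-0.003,"tz":0.014,"wx":0,"wy":0,"wz":0},{"hand":0.03,"tx":0.075,"ty":-0.003,"tz":0.02,"wx":0,"wy":0,"wz":0},{"hand":0.03,"tx":0.095,"ty":-0.003,"tz":0.026,"wx":0,"wy":0,"wz":0},{"hand":0.03,"tx":0.115,"ty":-0.003,"tz":0.031,"wx":0,"wy":0,"wz":0},{"hand":0.03,"tx":0.13,"ty":-0.003,"tz":0.036,"wx":0,"wy":0,"wz":0},{"hand":0.03,"tx":0.142,"ty":-0.003,"tz":0.039,"wx":0,"wy":0,"wz":0},{"hand":0.03,"tx":0.15,"ty":-0.003,"tz":0.041,"wx":0,"wy":0,"wz":0},{"hand":0.03,"tx":0.153,"ty":-0.003,"tz":0.042,"wx":0,"wy":0,"wz":0}]'

```text
time_s: 15.6
position: [0.5524, -0.1379, 0.0724]
tool_rot: [[0.046, 0.989, -0.137], [0.266, -0.144, -0.953], [-0.963, 0.008, -0.27]]
wrist_force: [-5.4, 2.2, 13.9]
finger_gap: 0.0469
```

```bash
python3 - <<'E'
from fk import *
st=manip.read_state();print(st["q"],st["wrist_force"])
p,P=shot("wrist","w6.png");R=np.array(st["tool_rot"]);T=(P-st["position"])@R
m=(T[:,:,2]<.0)&(abs(T[:,:,1])<.024)&(T[:,:,0]>.025)&(T[:,:,0]<.074)&(T[:,:,2]>-.08)
q=P[m];print("zmin",np.percentile(q[:,2],[.2,1,3]))
U=np.c_[(q[:,:2]-MID)@UX,(q[:,:2]-MID)@UY];print(np.percentile(U,[1,50,99],axis=0))
E
```

```text
[  8.6814  28.0031 107.9679 -67.1555  90.0163  48.7631] [-5.4351  2.2213 13.8524]
zmin [0.0135 0.0139 0.0147]
[[-0.0531  0.0537]
 [-0.0306  0.0605]
 [-0.0078  0.0638]]
```

Contact at the floor (about 14 N up). I release with a small opening and back out along the fingers.

Emit:
carry_out --motion '[{"hand":0.05,"tx":0,"ty":0,"tz":0,"wx":0,"wy":0,"wz":0},{"hand":0.056,"tx":0,"ty":0,"tz":0,"wx":0,"wy":0,"wz":0},{"hand":0.062,"tx":0,"ty":0,"tz":0,"wx":0,"wy":0,"wz":0},{"hand":0.062,"tx":0,"ty":0,"tz":0,"wx":0,"wy":0,"wz":0},{"hand":0.062,"tx":0,"ty":0,"tz":0,"wx":0,"wy":0,"wz":0},{"hand":0.062,"tx":0,"ty":0,"tz":-0.015,"wx":0,"wy":0,"wz":0},{"hand":0.062,"tx":0,"ty":0,"tz":-0.03,"wx":0,"wy":0,"wz":0},{"hand":0.062,"tx":0,"ty":0,"tz":-0.05,"wx":0,"wy":0,"wz":0},{"hand":0.062,"tx":0,"ty":0,"tz":-0.07,"wx":0,"wy":0,"wz":0},{"hand":0.062,"tx":0,"ty":0,"tz":-0.09,"wx":0,"wy":0,"wz":0}]'

```text
time_s: 16.9
position: [0.5648, -0.0504, 0.095]
tool_rot: [[0.046, 0.99, -0.134], [0.271, -0.142, -0.952], [-0.961, 0.007, -0.275]]
wrist_force: [-0.6, -0.0, -0.4]
finger_gap: 0.0617
```

```bash
python3 - <<'E'
from fk import *
st=manip.read_state();print(st["q"],st["wrist_force"])
p,P=shot("wrist","w7.png");t,Tc=shot("top","top7.png")
c=np.hstack([cv2.resize(p[:,:,::-1],(440,330)),cv2.resize(t[165:285,300:430,::-1],(358,330),interpolation=2)]);cv2.imwrite("pics/c7.png",c)
from scipy.cluster.hierarchy import fcluster,linkage
Q=Tc.reshape(-1,3);m=(Q[:,2]>.128)&(Q[:,2]<.145)&(Q[:,0]<.72)&(Q[:,0]>.4)&(Q[:,1]<-.08)&(Q[:,1]>-.35)
q=Q[m];l=fcluster(linkage(q[:,:2]),.01,'distance')
for i in set(l):
    k=q[l==i]
    if len(k)>20: print("cap",len(k),np.median(k,0))
E
```

```text
[ 16.2351  28.9307 103.1734 -61.8428  96.2344  47.5555] [-0.6253 -0.0172 -0.3939]
cap 86 [ 0.6813 -0.1647  0.1375]
cap 84 [ 0.4731 -0.1203  0.137 ]
cap 85 [ 0.445  -0.2217  0.1378]
cap 89 [ 0.6609 -0.271   0.137 ]
cap 83 [ 0.5871 -0.253   0.1376]
cap 89 [ 0.5215 -0.2407  0.1377]
```

View pics/c7.png

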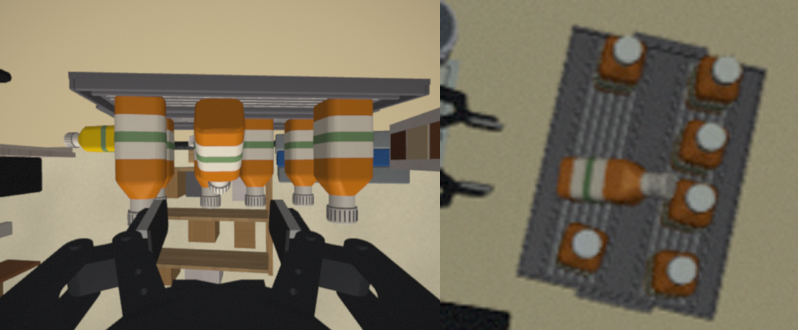

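The bottle fell over toward the full lane on release. It now lies across the gap with its cap against row bottle 2 or 3, and those bottles have not moved. The early contact suggests its outer base edge rested on the outer rib. I'll measure the rib positions and the bottle again.

```bash
python3 - <<'E'
from fk import *
def tu(P): return np.dstack([(P[:,:,:2]-MID)@UX,(P[:,:,:2]-MID)@UY,P[:,:,2]])
W=tu(np.load("pics/w1.npy"));A=tu(np.load("pics/top7.npy"))
for nm,U,(a,b) in(("w1",W,(-.075,-.06)),("w1b",W,(.035,.055)),("top",A,(.04,.075))):
    m=(U[:,:,0]>a)&(U[:,:,0]<b);q=U[m]
    print(nm,[(round(v*1000),round(float(np.median(k[:,2])*1000),1)) for v in np.arange(-.076,.078,.006) for k in[q[abs(q[:,1]-v)<.003]] if len(k)>3])
m=(abs(A[:,:,0]+.01)<.06)&(A[:,:,1]>-.09)&(A[:,:,1]<.06)&(A[:,:,2]>.022)&(A[:,:,2]<.1)
q=A[m]
for v in np.arange(-.09,.06,.01):
    k=q[abs(q[:,1]-v)<.004]
    if len(k): print("v %.2f n%d u %.3f..%.3f z %.3f"%(v,len(k),k[:,0].min(),k[:,0].max(),np.percentile(k[:,2],70)))
t=A[(abs(A[:,:,0])<.2)&(A[:,:,2]>.009)&(A[:,:,2]<.02)];print(np.percentile(t[abs(t[:,1]+.054)<.13],[1,99],axis=0))
E
```

```text
w1 [(-76, 4.8), (-70, 9.2), (-64, 5.1), (-58, 4.9), (-52, 5.0), (-46, 4.9), (-40, 5.3), (-34, 10.1), (-28, 5.1), (-22, 5.2), (-16, 5.0), (-10, 5.0), (-4, 5.2), (2, 5.0), (8, 5.1), (14, 5.2), (20, 4.9), (26, 5.1), (32, 5.0), (38, 7.4), (44, 5.0), (50, 5.0), (56, 5.1), (62, 13.4), (68, 0.2), (74, -0.3)]
w1b [(-76, 5.4), (-70, 5.9), (-64, 4.9), (-58, 5.0), (-52, 5.3), (-46, 5.0), (-40, 4.9), (-34, 10.2), (-28, 5.0), (-22, 5.0), (-16, 4.9), (-10, 38.8), (-4, 42.8), (2, 43.1), (8, 42.8), (14, 41.7), (20, 5.6), (26, 5.1), (32, 5.9), (38, 5.9), (44, 5.1), (50, 5.1), (56, 5.4), (62, 13.5), (68, -0.0), (74, 0.1)]
top [(-76, 10.3), (-70, 7.0), (-64, 2.5), (-58, 5.2), (-52, 6.3), (-46, 5.9), (-40, 10.2), (-34, 9.7), (-28, 6.9), (-22, 6.5), (-16, 7.4), (-10, 5.2), (-4, 6.1), (2, 7.0), (8, 5.8), (14, 6.2), (20, 5.7), (26, 7.5), (32, 9.7), (38, 6.5), (44, 5.2), (50, 6.6), (56, 12.0), (62, 2.9), (68, -0.5), (74, 1.3)]
v -0.09 n64 u -0.057..0.048 z 0.091
v -0.08 n7 u -0.039..0.019 z 0.098
v -0.07 n2 u -0.035..-0.009 z 0.099
v -0.06 n12 u -0.041..-0.011 z 0.097
v -0.05 n35 u -0.049..-0.006 z 0.095
v -0.04 n42 u -0.051..-0.004 z 0.094
v -0.03 n44 u -0.052..-0.004 z 0.095
v -0.02 n46 u -0.053..-0.007 z 0.090
v -0.01 n45 u -0.053..-0.007 z 0.083
v -0.00 n46 u -0.053..-0.005 z 0.075
v 0.01 n48 u -0.054..-0.006 z 0.069
v 0.02 n45 u -0.055..-0.007 z 0.060
v 0.03 n41 u -0.055..-0.008 z 0.052
v 0.04 n13 u -0.045..-0.010 z 0.049
[[-0.1696 -0.1717  0.009 ]
 [ 0.1575  0.0605  0.0196]]
```

The bottle isn't lying flat. It leans about 35° up, its cap resting on row bottle 2. I'll fit its axis so I can regrip it there.

```bash
python3 - <<'E'
from fk import *
def tu(P): return np.dstack([(P[:,:,:2]-MID)@UX,(P[:,:,:2]-MID)@UY,P[:,:,2]])
A=tu(np.load("pics/top7.npy"));S=tu(shot("scene","s7.png")[1])
for U in(A,S):
    q=U[(abs(U[:,:,0]+.03)<.016)&(U[:,:,1]>-.028)&(U[:,:,1]<.03)&(U[:,:,2]>.04)&(U[:,:,2]<.11)]
    f=np.polyfit(q[:,1],q[:,2],1);r=q[:,2]-np.polyval(f,q[:,1]);k=q[abs(r)<.006];f=np.polyfit(k[:,1],k[:,2],1);print(len(k),"slope",f,np.degrees(np.arctan(-f[0])),"rms",np.std(k[:,2]-np.polyval(f,k[:,1])))
    q=U[(abs(U[:,:,0]+.03)<.02)&(U[:,:,1]>-.12)&(U[:,:,1]<.07)&(U[:,:,2]>.015)&(U[:,:,2]<.13)]
    print([(round(v*1000),round(float(np.max(k[:,2])*1000)),round(float(np.min(k[:,2])*1000)),len(k)) for v in np.arange(-.1,.06,.006) for k in[q[abs(q[:,1]-v)<.003]] if len(k)])
E
```

```text
190 slope [-0.7146  0.0743] 35.54897467416012 rms 0.0028218221820141857
[(-100, 127, 89, 17), (-94, 125, 89, 29), (-88, 102, 16, 38), (-82, 107, 95, 16), (-76, 115, 16, 19), (-70, 116, 101, 21), (-64, 115, 96, 21), (-58, 112, 71, 22), (-52, 108, 68, 25), (-46, 101, 74, 29), (-40, 101, 86, 25), (-34, 100, 81, 28), (-28, 99, 89, 28), (-22, 95, 79, 28), (-16, 92, 80, 28), (-10, 90, 75, 27), (-4, 84, 72, 27), (2, 78, 67, 27), (8, 77, 60, 26), (14, 73, 55, 27), (20, 64, 53, 26), (26, 61, 48, 24), (32, 59, 45, 24), (38, 54, 15, 17), (56, 18, 17, 2)]
288 slope [-0.7175  0.0758] 35.658634713367704 rms 0.0031307778270756527
[(-100, 128, 21, 46), (-94, 129, 16, 82), (-88, 107, 16, 72), (-82, 93, 23, 20), (-76, 106, 105, 2), (-70, 114, 102, 14), (-64, 116, 90, 28), (-58, 114, 85, 37), (-52, 107, 89, 26), (-46, 104, 90, 17), (-40, 101, 92, 18), (-34, 100, 90, 23), (-28, 101, 88, 25), (-22, 99, 84, 36), (-16, 96, 78, 35), (-10, 90, 74, 45), (-4, 87, 71, 33), (2, 84, 69, 40), (8, 78, 62, 45), (14, 72, 60, 43), (20, 67, 17, 42), (26, 68, 17, 50), (32, 58, 45, 45), (38, 58, 38, 38), (44, 51, 17, 12)]
```

```bash
python3 - <<'E'
from fk import *
st=manip.read_state()
R=pose(-11.9,18);G=np.r_[MID-.0305*UX-.028*UY,.0656];X=G+.044*R[:,2]
print(X,R.round(3)); rel(X+[0,0,.14],R,st);q,e=ik(X,R,st["q"]);print(q,e)
E
```

```text
[ 0.5414 -0.1757  0.0238] [[ 0.196  0.979 -0.064]
 [ 0.931 -0.206 -0.302]
 [-0.309  0.    -0.951]]
t [-0.1012 -0.0054  0.1031] w [ 3.2 56.   2.4]
[-14.1584   8.8513 113.5645 -21.1937  58.6608   9.0273] 4.440892098500626e-15
```

Emit:
carry_out --motion '[{"hand":0.066,"tx":-0.03,"ty":0,"tz":0,"wx":0.2,"wy":4,"wz":0.2},{"hand":0.066,"tx":-0.065,"ty":-0.001,"tz":0.005,"wx":0.6,"wy":11,"wz":0.5},{"hand":0.066,"tx":-0.095,"ty":-0.002,"tz":0.015,"wx":1.1,"wy":19,"wz":0.8},{"hand":0.066,"tx":-0.1,"ty":-0.003,"tz":0.035,"wx":1.6,"wy":28,"wz":1.2},{"hand":0.066,"tx":-0.101,"ty":-0.004,"tz":0.055,"wx":2.1,"wy":37,"wz":1.6},{"hand":0.066,"tx":-0.101,"ty":-0.005,"tz":0.075,"wx":2.6,"wy":46,"wz":2},{"hand":0.066,"tx":-0.101,"ty":-0.005,"tz":0.093,"wx":3,"wy":52,"wz":2.2},{"hand":0.066,"tx":-0.101,"ty":-0.005,"tz":0.103,"wx":3.2,"wy":56,"wz":2.4},{"hand":0.066,"tx":-0.101,"ty":-0.005,"tz":0.103,"wx":3.2,"wy":56,"wz":2.4},{"hand":0.066,"tx":-0.101,"ty":-0.005,"tz":0.103,"wx":3.2,"wy":56,"wz":2.4}]'

```text
time_s: 18.3
position: [0.5404, -0.1765, 0.1627]
tool_rot: [[0.197, 0.978, -0.067], [0.93, -0.208, -0.302], [-0.31, -0.003, -0.951]]
wrist_force: [-0.4, 0.3, -0.6]
finger_gap: 0.0662
```

```bash
python3 - <<'E'
from fk import *
st=manip.read_state();print(st["finger_gap"])
R=pose(-11.9,18);G=np.r_[MID-.0305*UX-.028*UY,.0656];X=G+.044*R[:,2]
rel(X,R,st)
p,P=shot("wrist","w8.png")
U=np.dstack([(P[:,:,:2]-MID)@UX,(P[:,:,:2]-MID)@UY,P[:,:,2]])
q=U[(abs(U[:,:,0]+.03)<.05)&(U[:,:,1]>-.02)&(U[:,:,1]<.055)&(U[:,:,2]>.025)&(U[:,:,2]<.115)]
for v in np.arange(-.02,.055,.01):
    k=q[abs(q[:,1]-v)<.003]
    if len(k)>5: print("v%.2f n%d u %.3f..%.3f z %.3f"%(v,len(k),np.percentile(k[:,0],2),np.percentile(k[:,0],98),np.median(k[:,2])))
E
```

```text
0.06620859858344688
t [0.044  0.0011 0.1318] w [-0.2  0.  -0.1]
v-0.02 n430 u -0.047..-0.003 z 0.088
v-0.01 n862 u -0.049..-0.002 z 0.082
v0.00 n874 u -0.049..-0.003 z 0.075
v0.01 n877 u -0.050..-0.004 z 0.068
v0.02 n855 u -0.050..-0.004 z 0.060
v0.03 n853 u -0.051..-0.006 z 0.053
v0.04 n593 u -0.047..-0.007 z 0.046
```

Emit:
carry_out --motion '[{"hand":0.066,"tx":0.008,"ty":0.005,"tz":0.025,"wx":0,"wy":0,"wz":0},{"hand":0.066,"tx":0.018,"ty":0.005,"tz":0.055,"wx":0,"wy":0,"wz":0},{"hand":0.066,"tx":0.028,"ty":0.005,"tz":0.085,"wx":0,"wy":0,"wz":0},{"hand":0.066,"tx":0.037,"ty":0.005,"tz":0.11,"wx":0,"wy":0,"wz":0},{"hand":0.066,"tx":0.042,"ty":0.005,"tz":0.125,"wx":0,"wy":0,"wz":0},{"hand":0.066,"tx":0.044,"ty":0.005,"tz":0.132,"wx":0,"wy":0,"wz":0},{"hand":0.066,"tx":0.044,"ty":0.005,"tz":0.132,"wx":0,"wy":0,"wz":0},{"hand":0.055,"tx":0.044,"ty":0.005,"tz":0.132,"wx":0,"wy":0,"wz":0},{"hand":0.045,"tx":0.044,"ty":0.005,"tz":0.132,"wx":0,"wy":0,"wz":0},{"hand":0.03,"tx":0.044,"ty":0.005,"tz":0.132,"wx":0,"wy":0,"wz":0}]'

```text
time_s: 19.6
position: [0.5464, -0.1769, 0.0253]
tool_rot: [[0.198, 0.978, -0.064], [0.93, -0.208, -0.302], [-0.309, -0.0, -0.951]]
wrist_force: [-0.8, 0.7, 6.1]
finger_gap: 0.0475
```

```bash
python3 - <<'E'
from fk import *
st=manip.read_state();print(st["time_s"],st["finger_gap"],st["wrist_force"],st["position"]);print(np.array(st["tool_rot"]))
E
```

```text
19.6 0.04753557757183043 [-0.7546  0.6685  6.0919] [ 0.5464 -0.1769  0.0253]
[[ 0.1976  0.9782 -0.0644]
 [ 0.9302 -0.2078 -0.3024]
 [-0.3092 -0.0001 -0.951 ]]
```

Emit:
carry_out --motion '[{"hand":0.03,"tx":0,"ty":0,"tz":0,"wx":0,"wy":0,"wz":0},{"hand":0.03,"tx":-0.002,"ty":0,"tz":-0.01,"wx":0,"wy":0,"wz":0},{"hand":0.03,"tx":-0.006,"ty":0,"tz":-0.03,"wx":0,"wy":0,"wz":0},{"hand":0.03,"tx":-0.01,"ty":0,"tz":-0.055,"wx":0,"wy":0,"wz":0},{"hand":0.03,"tx":-0.015,"ty":0,"tz":-0.08,"wx":0,"wy":0,"wz":0},{"hand":0.03,"tx":-0.019,"ty":0,"tz":-0.105,"wx":0,"wy":0,"wz":0},{"hand":0.03,"tx":-0.023,"ty":0,"tz":-0.13,"wx":0,"wy":0,"wz":0},{"hand":0.03,"tx":-0.027,"ty":0,"tz":-0.149,"wx":0,"wy":-4,"wz":0},{"hand":0.03,"tx":-0.027,"ty":0,"tz":-0.149,"wx":0,"wy":-12,"wz":0},{"hand":0.03,"tx":-0.027,"ty":0,"tz":-0.149,"wx":0,"wy":-20,"wz":0}]'

```text
time_s: 20.85
position: [0.5508, -0.1569, 0.1765]
tool_rot: [[0.165, 0.978, -0.127], [0.768, -0.209, -0.605], [-0.618, 0.002, -0.786]]
wrist_force: [-0.6, -0.6, -2.4]
finger_gap: 0.0475
```

Emit:
carry_out --motion '[{"hand":0.03,"tx":0,"ty":0,"tz":-0.01,"wx":0,"wy":-6,"wz":0},{"hand":0.03,"tx":0,"ty":0,"tz":-0.02,"wx":0,"wy":-12,"wz":0},{"hand":0.03,"tx":0,"ty":0,"tz":-0.03,"wx":0,"wy":-18,"wz":0},{"hand":0.03,"tx":0,"ty":0,"tz":-0.04,"wx":0,"wy":-24,"wz":0},{"hand":0.03,"tx":0,"ty":0,"tz":-0.04,"wx":0,"wy":-30,"wz":0},{"hand":0.03,"tx":0,"ty":0,"tz":-0.04,"wx":0,"wy":-34,"wz":0},{"hand":0.03,"tx":0,"ty":0,"tz":-0.04,"wx":0,"wy":-34,"wz":0},{"hand":0.03,"tx":0,"ty":0,"tz":-0.04,"wx":0,"wy":-34,"wz":0},{"hand":0.03,"tx":0,"ty":0,"tz":-0.04,"wx":0,"wy":-34,"wz":0},{"hand":0.03,"tx":0,"ty":0,"tz":-0.04,"wx":0,"wy":-34,"wz":0}]'

```text
time_s: 22.1
position: [0.5556, -0.133, 0.2064]
tool_rot: [[0.065, 0.978, -0.198], [0.303, -0.208, -0.93], [-0.951, -0.0, -0.31]]
wrist_force: [0.6, -0.2, -2.1]
finger_gap: 0.0475
```

```bash
cat > held.py <<'E'
from fk import *
st=manip.read_state();R=np.array(st["tool_rot"]);print(st["time_s"],st["finger_gap"],st["wrist_force"],st["position"],st["q"]);print(R)
p,P=shot("wrist","w9.png");T=(P-st["position"])@R
m=(T[:,:,2]<-.0)&(abs(T[:,:,1])<.02)&(T[:,:,0]>.027)&(T[:,:,0]<.1)&(T[:,:,2]>-.09)
t=T[m];f=np.polyfit(t[:,0],t[:,2],1);k=t[abs(t[:,2]-np.polyval(f,t[:,0]))<.004];f=np.polyfit(k[:,0],k[:,2],1)
print("face slope deg",np.degrees(np.arctan(f[0])),"z at x=0",f[1],"x end",np.percentile(k[:,0],[50,99,99.9]),"rms",np.std(k[:,2]-np.polyval(f,k[:,0])))
q=(k@R.T)+st["position"];A=np.c_[q[:,0],q[:,1],q[:,2]];c=A-A.mean(0);n=np.linalg.svd(c[::5],full_matrices=False)[2][2];n*=np.sign(n[1]);print("face normal world",n,"lean deg (+ = cap toward gripper)",np.degrees(np.arcsin(n[2])))
U=np.c_[(q[:,:2]-MID)@UX,(q[:,:2]-MID)@UY,q[:,2]];b=U[U[:,2]<np.percentile(U[:,2],3)];print("low edge u v z",np.median(b,0),"range u",np.percentile(b[:,0],[1,99]))
E
python3 held.py
```

```text
22.1 0.04747097288210916 [ 0.6284 -0.1745 -2.0834] [ 0.5556 -0.133   0.2064] [  8.2029  16.5973 105.1278 -63.9314  96.7047  36.5239]
[[ 0.0646  0.978  -0.1982]
 [ 0.303  -0.2084 -0.9299]
 [-0.9508 -0.     -0.3098]]
face slope deg 19.257214732687796 z at x=0 -0.06915910736488642 x end [0.05   0.0735 0.0742] rms 0.0009008560422803562
face normal world [ 0.2079  0.9779 -0.0211] lean deg (+ = cap toward gripper) -1.2063764136089652
low edge u v z [-0.0233  0.066   0.15  ] range u [-0.0446 -0.0072]
```

The wrist view explains the fall. I had a sign wrong, so the bottle stood about 40 mm too far out, on the rim. Now it hangs upright within about 1°, centred at v ≈ +42 mm (v is the distance across the lane from its centre line). I shift it 40 mm inward and lower it.

Emit:
carry_out --motion '[{"hand":0.03,"tx":-0.006,"ty":-0.001,"tz":0.018,"wx":0,"wy":0,"wz":0},{"hand":0.03,"tx":-0.0125,"ty":-0.003,"tz":0.0385,"wx":0,"wy":0,"wz":0},{"hand":0.03,"tx":-0.0125,"ty":-0.003,"tz":0.0385,"wx":0,"wy":0,"wz":0},{"hand":0.03,"tx":0.01,"ty":-0.003,"tz":0.046,"wx":0,"wy":0,"wz":0},{"hand":0.03,"tx":0.034,"ty":-0.003,"tz":0.0537,"wx":0,"wy":0,"wz":0},{"hand":0.03,"tx":0.058,"ty":-0.003,"tz":0.0615,"wx":0,"wy":0,"wz":0},{"hand":0.03,"tx":0.08,"ty":-0.003,"tz":0.0686,"wx":0,"wy":0,"wz":0},{"hand":0.03,"tx":0.1,"ty":-0.003,"tz":0.0752,"wx":0,"wy":0,"wz":0},{"hand":0.03,"tx":0.112,"ty":-0.003,"tz":0.079,"wx":0,"wy":0,"wz":0},{"hand":0.03,"tx":0.12,"ty":-0.003,"tz":0.0817,"wx":0,"wy":0,"wz":0}]'

```text
time_s: 23.4
position: [0.5438, -0.1718, 0.0654]
tool_rot: [[0.062, 0.978, -0.198], [0.302, -0.208, -0.93], [-0.951, -0.002, -0.309]]
wrist_force: [0.5, -0.2, -2.4]
finger_gap: 0.0477
```

```bash
python3 held.py
```

```text
23.4 0.04773422253683713 [ 0.4505 -0.1578 -2.3885] [ 0.5438 -0.1718  0.0654] [  4.7618  27.6262 107.8905 -65.6398  88.4105  47.726 ]
[[ 0.0622  0.9782 -0.1982]
 [ 0.3024 -0.2077 -0.9303]
 [-0.9512 -0.002  -0.3087]]
face slope deg -26.23400368650639 z at x=0 -0.030459101405519134 x end [0.0895 0.0945 0.095 ] rms 0.001820646213921233
face normal world [0.1523 0.6987 0.699 ] lean deg (+ = cap toward gripper) 44.3472641604583
low edge u v z [-0.0298  0.0641 -0.0006] range u [-0.0485 -0.0092]
```

Emit:
carry_out --motion '[{"hand":0.03,"tx":0.002,"ty":0,"tz":0.0006,"wx":0,"wy":0,"wz":0},{"hand":0.03,"tx":0.004,"ty":0,"tz":0.0012,"wx":0,"wy":0,"wz":0},{"hand":0.03,"tx":0.005,"ty":0,"tz":0.0016,"wx":0,"wy":0,"wz":0},{"hand":0.03,"tx":0.005,"ty":0,"tz":0.0016,"wx":0,"wy":0,"wz":0},{"hand":0.03,"tx":0.005,"ty":0,"tz":0.0016,"wx":0,"wy":0,"wz":0},{"hand":0.03,"tx":0.005,"ty":0,"tz":0.0016,"wx":0,"wy":0,"wz":0},{"hand":0.03,"tx":0.005,"ty":0,"tz":0.0016,"wx":0,"wy":0,"wz":0},{"hand":0.03,"tx":0.005,"ty":0,"tz":0.0016,"wx":0,"wy":0,"wz":0},{"hand":0.03,"tx":0.005,"ty":0,"tz":0.0016,"wx":0,"wy":0,"wz":0},{"hand":0.03,"tx":0.005,"ty":0,"tz":0.0016,"wx":0,"wy":0,"wz":0}]'

```text
time_s: 24.7
position: [0.5443, -0.1718, 0.0636]
tool_rot: [[0.065, 0.978, -0.199], [0.299, -0.209, -0.931], [-0.952, 0.001, -0.306]]
wrist_force: [-2.7, 1.3, 5.9]
finger_gap: 0.0475
```

Light floor contact (about 8 N). I release and back straight out.

Emit:
carry_out --motion '[{"hand":0.049,"tx":0,"ty":0,"tz":0,"wx":0,"wy":0,"wz":0},{"hand":0.053,"tx":0,"ty":0,"tz":0,"wx":0,"wy":0,"wz":0},{"hand":0.058,"tx":0,"ty":0,"tz":0,"wx":0,"wy":0,"wz":0},{"hand":0.062,"tx":0,"ty":0,"tz":0,"wx":0,"wy":0,"wz":0},{"hand":0.062,"tx":0,"ty":0,"tz":0,"wx":0,"wy":0,"wz":0},{"hand":0.062,"tx":0,"ty":0,"tz":-0.015,"wx":0,"wy":0,"wz":0},{"hand":0.062,"tx":0,"ty":0,"tz":-0.03,"wx":0,"wy":0,"wz":0},{"hand":0.062,"tx":0,"ty":0,"tz":-0.05,"wx":0,"wy":0,"wz":0},{"hand":0.062,"tx":0,"ty":0,"tz":-0.07,"wx":0,"wy":0,"wz":0},{"hand":0.062,"tx":0,"ty":0,"tz":-0.09,"wx":0,"wy":0,"wz":0}]'

```text
time_s: 25.95
position: [0.5622, -0.0865, 0.0894]
tool_rot: [[0.063, 0.978, -0.197], [0.303, -0.207, -0.93], [-0.951, -0.001, -0.309]]
wrist_force: [0.3, -0.4, 0.6]
finger_gap: 0.0622
```

```bash
cat > caps.py <<'E'
from fk import *
from scipy.cluster.hierarchy import fcluster,linkage
def caps(tag):
    p,Tc=shot("top",tag+".png")
    Q=Tc.reshape(-1,3);m=(Q[:,2]>.128)&(Q[:,2]<.145)&(Q[:,0]<.72)&(Q[:,0]>.4)&(Q[:,1]<-.07)&(Q[:,1]>-.35)
    q=Q[m];l=fcluster(linkage(q[:,:2]),.01,'distance')
    for i in set(l):
        k=q[l==i];c=np.median(k,0)
        if len(k)>20: print("cap",len(k),c,"u v",((c[:2]-MID)@UX).round(4),((c[:2]-MID)@UY).round(4))
    return p,Tc
E
python3 - <<'E'
from caps import *
st=manip.read_state();print(st["position"],np.array(st["tool_rot"]))
p,P=caps("top8")
# table bottle
q=P[(P[:,:,2]>.014)&(P[:,:,2]<.06)&(abs(P[:,:,0]-.578)<.06)&(abs(P[:,:,1]-.18)<.09)];print("tb",len(q),cv2.minAreaRect(q[:,:2].astype(np.float32)*1000) if len(q)>50 else "")
E
```

```text
[ 0.5622 -0.0865  0.0894] [[ 0.063   0.9783 -0.1974]
 [ 0.3026 -0.2073 -0.9303]
 [-0.951  -0.0011 -0.3091]]
cap 86 [ 0.6812 -0.1648  0.1377] u v 0.1041 -0.0021
cap 86 [ 0.5467 -0.1321  0.1379] u v -0.0342 0.0022
cap 82 [ 0.4718 -0.1204  0.1375] u v -0.11 -0.0018
cap 83 [ 0.4448 -0.2214  0.1376] u v -0.1156 -0.1062
cap 88 [ 0.6607 -0.2713  0.1376] u v 0.1059 -0.1105
cap 82 [ 0.587  -0.2532  0.1378] u v 0.0301 -0.1081
cap 87 [ 0.5238 -0.2405  0.1376] u v -0.0343 -0.1086
tb 93 ((570.2805786132812, 131.48020935058594), (28.68368148803711, 28.746482849121094), 2.1901144981384277)
```

Lane bottle now stands at u≈−31 mm along the lane, v≈+4 mm relative to the neighbours, and nothing else has shifted. For the table bottle I plan a cap grip, because the fingers are narrow there between its neighbours. The tool will lean 30° toward the cap. Checking IK for the whole sequence.

```bash
python3 - <<'E'
from fk import *
st=manip.read_state();q=st["q"];R0=np.array(st["tool_rot"])
lam=30
def step(n,X,R,q):
    q,e=ik(np.array(X),R,q);print(n,"err %.3f"%e,q.round(1));return q
Rp=pose(3.7,lam,-1);G=np.array([.5754,.239,.030]);X=G+.044*Rp[:,2]
print("pick X",X);print(Rp.round(3))
# above (vertical tool intermediate)
qq=step("above",X+[0,0,.2],Rp,[15,0,95,-20,80,-150])
qq=step("pick",X,Rp,qq)
Rc0=Rp
q2=step("lift",X+[0,0,.25],Rp,qq)
for k,a in enumerate((-45,-90,-135,-180+(-15.6))):
    R=E('z',a)@Rp;f=(k+1)/4;Xc=(1-f)*(X+[0,0,.25])+f*np.r_[MID+.038*UX,.28];q2=step("yaw%d"%a,Xc,R,q2)
for t in(-10,20,50,60):
    R=pose(-11.9,t);q2=step("roll%d"%t,np.r_[MID+.038*UX,.28],R,q2)
step("place",np.r_[MID+.038*UX,.126]+.044*R[:,2],R,q2)
A=np.c_[Rp];print("roll-30 == yawed?",(E('z',-195.6)@Rp-pose(-11.9,-30)).round(3).max())
print("from here to above:");rel(X+[0,0,.2],Rp,st)
E
```

```text
pick X [ 0.5768  0.217  -0.0081]
[[ 0.056 -0.998  0.032]
 [-0.864 -0.065 -0.499]
 [ 0.5   -0.    -0.866]]
above err 0.000 [  28.2   12.4   94.3  -27.1   87.2 -150.8]
pick err 0.000 [  28.2   25.2   99.5  -28.7   71.2 -142.2]
lift err 0.000 [  28.2   10.4   91.7  -27.1   91.3 -152.9]
yaw-45 err 0.000 [  14.8   16.2   83.9  -16.8  104.9 -124.6]
yaw-90 err 0.000 [ -0.8  18.6  80.1  -2.4 111.2 -94.7]
yaw-135 err 0.000 [-16.4  17.   81.2  12.9 109.1 -63.8]
yaw-195 err 0.000 [-31.3   6.9  91.9  28.1  91.8 -21.2]
roll-10 err 0.000 [-23.    3.8  91.8   9.8  86.3 -11.9]
roll20 err 0.000 [ -9.3   4.3  92.6 -20.1  84.4   4.8]
roll50 err 0.000 [  1.7  10.7  94.1 -48.1  90.6  20. ]
roll60 err 0.000 [  4.1  13.7  94.7 -56.5  93.9  24. ]
place err 0.000 [  1.   23.9 100.8 -58.3  82.7  36.2]
roll-30 == yawed? -0.0
from here to above:
t [-0.0041 -0.0488 -0.3151] w [ 60.6  17.9 158. ]
```

```bash
python3 - <<'E'
from fk import *
st=manip.read_state();st=dict(position=np.array(st["position"]),tool_rot=np.array(st["tool_rot"]))
Rp=pose(3.7,30,-1);X=np.array([.5768,.217,-.0081])
def down(yaw): c,s=np.cos(np.radians(yaw)),np.sin(np.radians(yaw));x=np.array([c,s,0]);z=np.array([0,0,-1.]);return np.c_[x,np.cross(z,x),z]
for Xn,Rn in((np.array([.55,.05,.3]),down(115)),(np.array([.57,.16,.3]),down(212)),(X+[0,0,.2],Rp)):
    rel(Xn,Rn,st);st=dict(position=Xn,tool_rot=Rn)
E
```

```text
t [-0.1593 -0.0406 -0.1879] w [-23.   69.3 -31.9]
t [0.0912 0.0646 0.    ] w [ -0.  -0. -97.]
t [-0.036   0.0447  0.1081] w [ 16.1  27.  -60.2]
```

Emit:
carry_out --motion '[{"hand":0.075,"tx":-0.03,"ty":-0.004,"tz":-0.02,"wx":0,"wy":0,"wz":0},{"hand":0.075,"tx":-0.07,"ty":-0.008,"tz":-0.04,"wx":-2.3,"wy":6.9,"wz":-3.2},{"hand":0.075,"tx":-0.1,"ty":-0.012,"tz":-0.07,"wx":-5.2,"wy":15.6,"wz":-7.2},{"hand":0.075,"tx":-0.12,"ty":-0.02,"tz":-0.1,"wx":-8.2,"wy":24.7,"wz":-11.4},{"hand":0.075,"tx":-0.14,"ty":-0.025,"tz":-0.13,"wx":-11.2,"wy":33.8,"wz":-15.6},{"hand":0.075,"tx":-0.155,"ty":-0.03,"tz":-0.16,"wx":-14.2,"wy":42.9,"wz":-19.7},{"hand":0.075,"tx":-0.1593,"ty":-0.0406,"tz":-0.18,"wx":-17.3,"wy":52,"wz":-23.9},{"hand":0.075,"tx":-0.1593,"ty":-0.0406,"tz":-0.188,"wx":-20.2,"wy":61,"wz":-28.1},{"hand":0.075,"tx":-0.1593,"ty":-0.0406,"tz":-0.188,"wx":-23,"wy":69.3,"wz":-31.9},{"hand":0.075,"tx":-0.1593,"ty":-0.0406,"tz":-0.188,"wx":-23,"wy":69.3,"wz":-31.9}]'

```text
time_s: 27.25
position: [0.5492, 0.0452, 0.299]
tool_rot: [[-0.417, 0.909, -0.003], [0.909, 0.417, -0.002], [-0.0, -0.004, -1.0]]
wrist_force: [0.5, -0.2, -0.4]
finger_gap: 0.0747
```

Emit:
carry_out --motion '[{"hand":0.06,"tx":0.01,"ty":0.007,"tz":0,"wx":0,"wy":0,"wz":-10},{"hand":0.06,"tx":0.02,"ty":0.014,"tz":0,"wx":0,"wy":0,"wz":-20},{"hand":0.06,"tx":0.03,"ty":0.021,"tz":0,"wx":0,"wy":0,"wz":-30},{"hand":0.06,"tx":0.04,"ty":0.028,"tz":0,"wx":0,"wy":0,"wz":-40},{"hand":0.06,"tx":0.05,"ty":0.035,"tz":0,"wx":0,"wy":0,"wz":-50},{"hand":0.06,"tx":0.06,"ty":0.042,"tz":0,"wx":0,"wy":0,"wz":-60},{"hand":0.06,"tx":0.07,"ty":0.05,"tz":0,"wx":0,"wy":0,"wz":-70},{"hand":0.06,"tx":0.08,"ty":0.057,"tz":0,"wx":0,"wy":0,"wz":-80},{"hand":0.06,"tx":0.09,"ty":0.064,"tz":0,"wx":0,"wy":0,"wz":-90},{"hand":0.06,"tx":0.091,"ty":0.065,"tz":0,"wx":0,"wy":0,"wz":-97}]'

```text
time_s: 28.5
position: [0.5693, 0.1585, 0.2975]
tool_rot: [[-0.846, -0.533, -0.005], [-0.533, 0.846, -0.003], [0.006, -0.0, -1.0]]
wrist_force: [0.5, 0.2, -0.5]
finger_gap: 0.0599
```

Emit:
carry_out --motion '[{"hand":0.06,"tx":-0.005,"ty":0.006,"tz":0.015,"wx":2.3,"wy":3.9,"wz":-8.6},{"hand":0.06,"tx":-0.01,"ty":0.013,"tz":0.031,"wx":4.6,"wy":7.7,"wz":-17.2},{"hand":0.06,"tx":-0.015,"ty":0.019,"tz":0.046,"wx":6.9,"wy":11.6,"wz":-25.8},{"hand":0.06,"tx":-0.02,"ty":0.026,"tz":0.062,"wx":9.2,"wy":15.4,"wz":-34.4},{"hand":0.06,"tx":-0.026,"ty":0.032,"tz":0.077,"wx":11.5,"wy":19.3,"wz":-43},{"hand":0.06,"tx":-0.031,"ty":0.038,"tz":0.093,"wx":13.8,"wy":23.1,"wz":-51.6},{"hand":0.06,"tx":-0.036,"ty":0.0447,"tz":0.108,"wx":16.1,"wy":27,"wz":-60.2},{"hand":0.06,"tx":-0.036,"ty":0.0447,"tz":0.108,"wx":16.1,"wy":27,"wz":-60.2},{"hand":0.06,"tx":-0.036,"ty":0.0447,"tz":0.108,"wx":16.1,"wy":27,"wz":-60.2},{"hand":0.06,"tx":-0.036,"ty":0.0447,"tz":0.108,"wx":16.1,"wy":27,"wz":-60.2}]'

```text
time_s: 29.75
position: [0.5773, 0.2135, 0.1918]
tool_rot: [[0.052, -0.998, 0.029], [-0.865, -0.06, -0.499], [0.499, 0.001, -0.866]]
wrist_force: [0.3, -0.1, -0.0]
finger_gap: 0.0603
```

```bash
python3 - <<'E'
from fk import *
st=manip.read_state();print(st["time_s"],st["q"],st["position"],st["finger_gap"])
p,P=shot("wrist","w10.png")
cv2.imwrite("pics/c10.png",p[:,:,::-1])
Q=P.reshape(-1,3);q=Q[(Q[:,2]>.012)&(Q[:,2]<.06)&(abs(Q[:,0]-.578)<.045)&(Q[:,1]>.09)&(Q[:,1]<.29)]
for y in np.arange(.1,.28,.01):
    k=q[abs(q[:,1]-y)<.003]
    if len(k)>5: print("y%.2f n%d x %.4f..%.4f ztop %.4f"%(y,len(k),k[:,0].min(),k[:,0].max(),np.percentile(k[:,2],95)))
print("y end",np.percentile(q[:,1],[.1,99.9]))
Rp=pose(3.7,30,-1);rel(np.array([.5768,.217,-.0081]),Rp,st)
E
```

```text
29.75 [  27.8655   12.314    94.3611  -27.0558   87.1449 -150.8567] [0.5773 0.2135 0.1918] 0.06028780679003307
y0.12 n108 x 0.5604..0.6036 ztop 0.0484
y0.13 n307 x 0.5600..0.6071 ztop 0.0491
y0.14 n307 x 0.5584..0.6063 ztop 0.0494
y0.15 n328 x 0.5581..0.6066 ztop 0.0497
y0.16 n324 x 0.5578..0.6057 ztop 0.0496
y0.17 n341 x 0.5573..0.6050 ztop 0.0495
y0.18 n340 x 0.5568..0.6041 ztop 0.0495
y0.19 n347 x 0.5565..0.6035 ztop 0.0492
y0.20 n355 x 0.5559..0.6026 ztop 0.0490
y0.21 n314 x 0.5580..0.6003 ztop 0.0460
y0.22 n219 x 0.5628..0.5945 ztop 0.0400
y0.23 n191 x 0.5649..0.5902 ztop 0.0378
y0.24 n225 x 0.5616..0.5912 ztop 0.0398
y0.25 n173 x 0.5614..0.5905 ztop 0.0396
y end [0.1196 0.2516]
t [-0.1029  0.0001  0.1714] w [ 0.2  0.  -0.2]
```

View pics/c10.png

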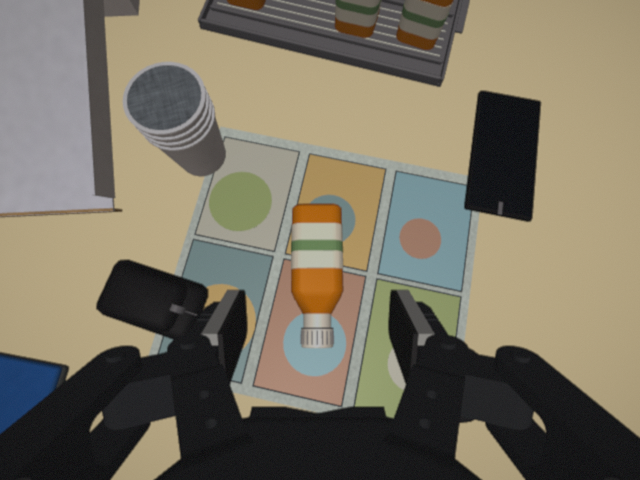

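c10 shows table_bottle, base (317,210) to cap (317,340), centred between the fingers, with mouse and phone clear. Descending onto the cap.

Emit:
carry_out --motion '[{"hand":0.06,"tx":-0.02,"ty":0,"tz":0.033,"wx":0,"wy":0,"wz":0},{"hand":0.06,"tx":-0.045,"ty":0,"tz":0.074,"wx":0,"wy":0,"wz":0},{"hand":0.06,"tx":-0.07,"ty":0,"tz":0.115,"wx":0,"wy":0,"wz":0},{"hand":0.06,"tx":-0.09,"ty":-0.001,"tz":0.148,"wx":0,"wy":0,"wz":0},{"hand":0.06,"tx":-0.1,"ty":-0.001,"tz":0.165,"wx":0,"wy":0,"wz":0},{"hand":0.06,"tx":-0.104,"ty":-0.001,"tz":0.171,"wx":0,"wy":0,"wz":0},{"hand":0.06,"tx":-0.104,"ty":-0.001,"tz":0.171,"wx":0,"wy":0,"wz":0},{"hand":0.06,"tx":-0.104,"ty":-0.001,"tz":0.171,"wx":0,"wy":0,"wz":0},{"hand":0.05,"tx":-0.104,"ty":-0.001,"tz":0.171,"wx":0,"wy":0,"wz":0},{"hand":0.04,"tx":-0.104,"ty":-0.001,"tz":0.171,"wx":0,"wy":0,"wz":0}]'

```text
time_s: 31.05
position: [0.5768, 0.2185, -0.0092]
tool_rot: [[0.055, -0.998, 0.028], [-0.864, -0.062, -0.499], [0.5, 0.003, -0.866]]
wrist_force: [0.1, -0.7, 0.6]
finger_gap: 0.0405
```

Emit:
carry_out --grip_force 110 --motion '[{"hand":0.03,"tx":0,"ty":0,"tz":0,"wx":0,"wy":0,"wz":0},{"hand":0.015,"tx":0,"ty":0,"tz":0,"wx":0,"wy":0,"wz":0},{"hand":0.015,"tx":0,"ty":0,"tz":0,"wx":0,"wy":0,"wz":0},{"hand":0.015,"tx":0,"ty":0,"tz":0,"wx":0,"wy":0,"wz":0},{"hand":0.015,"tx":0,"ty":0,"tz":0,"wx":0,"wy":0,"wz":0},{"hand":0.015,"tx":0.002,"ty":0,"tz":-0.004,"wx":0,"wy":0,"wz":0},{"hand":0.015,"tx":0.01,"ty":0,"tz":-0.017,"wx":0,"wy":0,"wz":0},{"hand":0.015,"tx":0.025,"ty":0,"tz":-0.043,"wx":0,"wy":0,"wz":0},{"hand":0.015,"tx":0.04,"ty":0,"tz":-0.069,"wx":0,"wy":0,"wz":0},{"hand":0.015,"tx":0.05,"ty":0,"tz":-0.087,"wx":0,"wy":0,"wz":0}]'

```text
time_s: 32.3
position: [0.5771, 0.2185, 0.0923]
tool_rot: [[0.054, -0.998, 0.028], [-0.865, -0.061, -0.499], [0.5, 0.003, -0.866]]
wrist_force: [-0.5, -0.0, -1.9]
finger_gap: 0.0273
```

```bash
cat > held2.py <<'E'
from fk import *
st=manip.read_state();R=np.array(st["tool_rot"]);print(st["time_s"],st["finger_gap"],st["wrist_force"],st["position"],st["q"].round(1));print(R)
p,P=shot("wrist","w11.png");T=(P-st["position"])@R
hs=cv2.cvtColor(p,cv2.COLOR_RGB2HSV)
m=(abs(T[:,:,1])<.02)&(T[:,:,0]>.035)&(T[:,:,0]<.15)&(T[:,:,2]>-.09)&(T[:,:,2]<.11)
t=T[m]
prev=None
for a in np.arange(.03,.15,.01):
    k=t[abs(t[:,0]-a)<.003]
    if len(k)>20: print("x%.2f n%d z %.4f  y %.3f"%(a,len(k),np.median(k[:,2]),np.median(k[:,1])))
E
python3 held2.py
```

```text
32.3 0.02726156800418385 [-0.4784 -0.0001 -1.8909] [0.5771 0.2185 0.0923] [  28.2   18.1   97.6  -27.4   79.3 -146.5]
[[ 0.0544 -0.9981  0.0283]
 [-0.8645 -0.0613 -0.4988]
 [ 0.4996  0.0027 -0.8662]]
x0.04 n1866 z -0.0406  y -0.000
x0.05 n1993 z -0.0360  y 0.000
x0.06 n1915 z -0.0302  y -0.000
x0.07 n1786 z -0.0243  y -0.000
x0.08 n1653 z -0.0187  y -0.000
x0.09 n1541 z -0.0123  y -0.000
x0.10 n1460 z -0.0059  y -0.000
x0.11 n965 z -0.0005  y -0.000
```

Held by the cap/neck, still level. Now lift, and start the half turn about vertical.

Emit:
carry_out --motion '[{"hand":0.015,"tx":0.025,"ty":0,"tz":-0.043,"wx":0,"wy":0,"wz":0},{"hand":0.015,"tx":0.05,"ty":0.002,"tz":-0.08,"wx":-4,"wy":0,"wz":6.9},{"hand":0.015,"tx":0.075,"ty":0.005,"tz":-0.1,"wx":-9,"wy":0,"wz":15.6},{"hand":0.015,"tx":0.1,"ty":0.008,"tz":-0.11,"wx":-14,"wy":0,"wz":24.3},{"hand":0.015,"tx":0.12,"ty":0.012,"tz":-0.115,"wx":-19,"wy":0,"wz":32.9},{"hand":0.015,"tx":0.14,"ty":0.016,"tz":-0.12,"wx":-24,"wy":0,"wz":41.6},{"hand":0.015,"tx":0.16,"ty":0.02,"tz":-0.123,"wx":-29,"wy":-0.1,"wz":50.2},{"hand":0.015,"tx":0.175,"ty":0.0236,"tz":-0.123,"wx":-34,"wy":-0.1,"wz":58.9},{"hand":0.015,"tx":0.183,"ty":0.0236,"tz":-0.123,"wx":-38,"wy":-0.2,"wz":65.8},{"hand":0.015,"tx":0.183,"ty":0.0236,"tz":-0.123,"wx":-40,"wy":-0.2,"wz":69.3}]'

```text
time_s: 33.6
position: [0.5603, 0.119, 0.2882]
tool_rot: [[-0.842, -0.229, -0.488], [-0.199, 0.973, -0.114], [0.501, 0.002, -0.865]]
wrist_force: [-0.1, 0.3, -1.6]
finger_gap: 0.0274
```

```bash
python3 - <<'E'
from fk import *
st=manip.read_state();print(st["time_s"],st["position"],st["q"].round(1),st["finger_gap"])
s=dict(position=np.array(st["position"]),tool_rot=np.array(st["tool_rot"]))
Xn=np.r_[MID+.038*UX+.02*UY,.29]
R2=E('z',-100)@pose(3.7-80,30,-1)
rel(Xn,R2,s);a=np.degrees(Ro.from_matrix(s["tool_rot"].T@R2).magnitude());print(a)
rel(Xn,pose(-11.9,30),dict(position=Xn,tool_rot=R2))
rel(Xn,pose(-11.9,59),dict(position=Xn,tool_rot=R2))
E
```

```text
33.6 [0.5603 0.119  0.2882] [  8.   14.8  82.1  -2.8 113.1 -95.7] 0.02740812189168105
t [-0.0008 -0.2559 -0.0031] w [-49.8  -0.1  86.2]
99.55311184716062
t [0. 0. 0.] w [  0.  -59.6  16.3]
t [0. 0. 0.] w [  4.3 -88.4  16.7]
```

Emit:
carry_out --motion '[{"hand":0.015,"tx":0,"ty":-0.025,"tz":0,"wx":-5,"wy":0,"wz":8.6},{"hand":0.015,"tx":0,"ty":-0.05,"tz":0,"wx":-10,"wy":0,"wz":17.2},{"hand":0.015,"tx":0,"ty":-0.08,"tz":0,"wx":-15,"wy":0,"wz":25.9},{"hand":0.015,"tx":0,"ty":-0.11,"tz":0,"wx":-20,"wy":0,"wz":34.5},{"hand":0.015,"tx":0,"ty":-0.14,"tz":-0.001,"wx":-25,"wy":0,"wz":43.1},{"hand":0.015,"tx":0,"ty":-0.17,"tz":-0.001,"wx":-30,"wy":0,"wz":51.7},{"hand":0.015,"tx":0,"ty":-0.2,"tz":-0.002,"wx":-35,"wy":0,"wz":60.4},{"hand":0.015,"tx":0,"ty":-0.23,"tz":-0.003,"wx":-40,"wy":0,"wz":69},{"hand":0.015,"tx":0,"ty":-0.256,"tz":-0.003,"wx":-45,"wy":0,"wz":77.6},{"hand":0.015,"tx":0,"ty":-0.256,"tz":-0.003,"wx":-49.8,"wy":0,"wz":86.2}]'

```text
time_s: 34.85
position: [0.621, -0.1308, 0.2888]
tool_rot: [[-0.05, 0.998, -0.034], [0.864, 0.061, 0.5], [0.502, -0.004, -0.865]]
wrist_force: [-0.4, 0.9, -2.5]
finger_gap: 0.027
```

```bash
python3 - <<'E'
from fk import *
st=manip.read_state();print(st["time_s"],st["position"],st["q"].round(1),st["finger_gap"])
s=dict(position=np.array(st["position"]),tool_rot=np.array(st["tool_rot"]))
Xn=np.r_[MID+.038*UX+.02*UY,.29]
rel(Xn,pose(-11.9,30),s);rel(Xn,pose(-11.9,59),s)
E
```

```text
34.85 [ 0.621  -0.1308  0.2888] [-28.3  10.9  86.6  25.4  98.8 -31.4] 0.02699690701552536
t [ 0.0016  0.0002 -0.0004] w [ -0.3 -59.7  16.1]
t [ 0.0016  0.0002 -0.0004] w [  4.  -88.5  16.6]
```

Emit:
carry_out --motion '[{"hand":0.015,"tx":0,"ty":0,"tz":0,"wx":0.4,"wy":-8.9,"wz":1.7},{"hand":0.015,"tx":0,"ty":0,"tz":0,"wx":0.8,"wy":-17.7,"wz":3.3},{"hand":0.015,"tx":0,"ty":0,"tz":0,"wx":1.2,"wy":-26.6,"wz":5},{"hand":0.015,"tx":0,"ty":0,"tz":0,"wx":1.6,"wy":-35.4,"wz":6.6},{"hand":0.015,"tx":0,"ty":0,"tz":0,"wx":2,"wy":-44.3,"wz":8.3},{"hand":0.015,"tx":0,"ty":0,"tz":0,"wx":2.4,"wy":-53.1,"wz":10},{"hand":0.015,"tx":0,"ty":0,"tz":0,"wx":2.8,"wy":-62,"wz":11.6},{"hand":0.015,"tx":0,"ty":0,"tz":0,"wx":3.2,"wy":-70.8,"wz":13.3},{"hand":0.015,"tx":0,"ty":0,"tz":0,"wx":3.6,"wy":-79.7,"wz":14.9},{"hand":0.015,"tx":0,"ty":0,"tz":0,"wx":4,"wy":-88.5,"wz":16.6}]'

```text
time_s: 36.1
position: [0.621, -0.1277, 0.2901]
tool_rot: [[0.104, 0.98, -0.169], [0.501, -0.198, -0.842], [-0.859, 0.003, -0.512]]
wrist_force: [0.2, -0.6, -2.7]
finger_gap: 0.0267
```

```bash
cat > held3.py <<'E'
from fk import *
st=manip.read_state();R=np.array(st["tool_rot"]);print(st["time_s"],st["finger_gap"],st["wrist_force"],st["position"],st["q"].round(1));print(R)
p,P=shot("wrist","w12.png");T=(P-st["position"])@R
m=(abs(T[:,:,1])<.02)&(T[:,:,0]>.045)&(T[:,:,0]<.15)&(T[:,:,2]>-.09)&(T[:,:,2]<.04)
t=T[m];f=np.polyfit(t[:,0],t[:,2],1)
for i in range(4): k=t[abs(t[:,2]-np.polyval(f,t[:,0]))<.004];f=np.polyfit(k[:,0],k[:,2],1)
q=k@R.T+st["position"];c=q-q.mean(0);n=np.linalg.svd(c[::5],full_matrices=False)[2][2];n*=np.sign(n[1])
print(len(k),"slope",np.degrees(np.arctan(f[0])),"face normal",n)
U=np.c_[(q[:,:2]-MID)@UX,(q[:,:2]-MID)@UY,q[:,2]];lo,hi=U[U[:,2]<np.percentile(U[:,2],3)],U[U[:,2]>np.percentile(U[:,2],97)]
print("low edge",np.median(lo,0),"zmin",np.percentile(U[:,2],.3),"high edge",np.median(hi,0))
m=(T[:,:,0]>.06)&(T[:,:,0]<.08)&(abs(T[:,:,1])<.04)&(T[:,:,2]<.03);print("y extent",np.percentile(T[m][:,1],[1,99]))
E
python3 held3.py
```

```text
36.1 0.02667011499238167 [ 0.2194 -0.6305 -2.7004] [ 0.621  -0.1277  0.2901] [  5.8  13.6  93.5 -55.5  95.2  23.7]
[[ 0.1039  0.9801 -0.1691]
 [ 0.5013 -0.1984 -0.8422]
 [-0.859   0.0028 -0.5119]]
19263 slope 30.042459785382782 face normal [0.2005 0.9796 0.0124]
low edge [0.0372 0.0802 0.196 ] zmin 0.19422041566998718 high edge [0.0375 0.0795 0.271 ]
y extent [-0.0232  0.0231]
```

Upright within 1°, at u=37 mm, v=56 mm. I shift it 54 mm inward and lower it.

Emit:
carry_out --motion '[{"hand":0.015,"tx":-0.012,"ty":0,"tz":0.02,"wx":0,"wy":0,"wz":0},{"hand":0.015,"tx":-0.024,"ty":0,"tz":0.04,"wx":0,"wy":0,"wz":0},{"hand":0.015,"tx":-0.0276,"ty":0.001,"tz":0.0463,"wx":0,"wy":0,"wz":0},{"hand":0.015,"tx":-0.0276,"ty":0.001,"tz":0.0463,"wx":0,"wy":0,"wz":0},{"hand":0.015,"tx":-0.015,"ty":0.001,"tz":0.0538,"wx":0,"wy":0,"wz":0},{"hand":0.015,"tx":0.002,"ty":0.001,"tz":0.0639,"wx":0,"wy":0,"wz":0},{"hand":0.015,"tx":0.015,"ty":0.001,"tz":0.0717,"wx":0,"wy":0,"wz":0},{"hand":0.015,"tx":0.015,"ty":0.001,"tz":0.0717,"wx":0,"wy":0,"wz":0},{"hand":0.015,"tx":0.015,"ty":0.001,"tz":0.0717,"wx":0,"wy":0,"wz":0},{"hand":0.015,"tx":0.015,"ty":0.001,"tz":0.0717,"wx":0,"wy":0,"wz":0}]'

```text
time_s: 37.4
position: [0.6122, -0.181, 0.2417]
tool_rot: [[0.106, 0.98, -0.168], [0.505, -0.198, -0.84], [-0.857, 0.004, -0.516]]
wrist_force: [-0.3, -0.1, -2.2]
finger_gap: 0.027
```

```bash
python3 held3.py; python3 -c "
import cv2;cv2.imwrite('pics/c12.png',cv2.imread('pics/w12.png'))"
```

```text
37.4 0.027041203601268743 [-0.3004 -0.1126 -2.1672] [ 0.6122 -0.181   0.2417] [  1.2  14.1  97.8 -56.7  88.9  25.3]
[[ 0.1059  0.9801 -0.1678]
 [ 0.5051 -0.1984 -0.8399]
 [-0.8565  0.0042 -0.5161]]
19327 slope 29.967075820232655 face normal [0.1995 0.9797 0.0188]
low edge [0.041  0.0267 0.1479] zmin 0.14622603453169095 high edge [0.0402 0.0256 0.223 ]
y extent [-0.0232  0.0231]
```

View pics/c12.png

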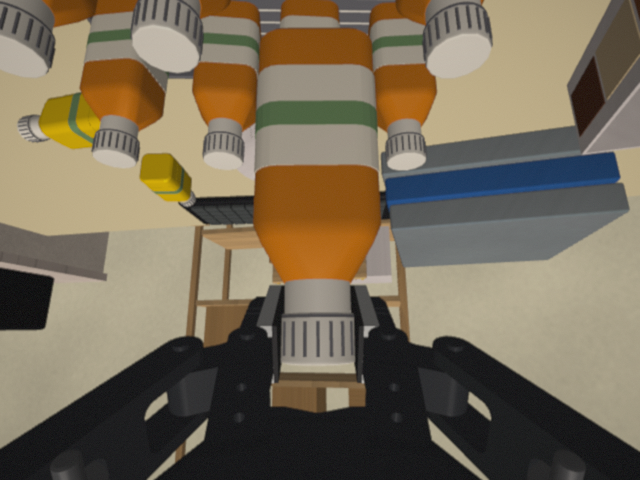

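c12 shows the bottle gripped squarely at the cap, midway between the caps at (167,35) and (457,35). Descending.

Emit:
carry_out --motion '[{"hand":0.015,"tx":0.012,"ty":-0.002,"tz":0.0072,"wx":0,"wy":0,"wz":0},{"hand":0.015,"tx":0.029,"ty":-0.002,"tz":0.0175,"wx":0,"wy":0,"wz":0},{"hand":0.015,"tx":0.046,"ty":-0.002,"tz":0.0277,"wx":0,"wy":0,"wz":0},{"hand":0.015,"tx":0.063,"ty":-0.002,"tz":0.038,"wx":0,"wy":0,"wz":0},{"hand":0.015,"tx":0.08,"ty":-0.002,"tz":0.0482,"wx":0,"wy":0,"wz":0},{"hand":0.015,"tx":0.095,"ty":-0.002,"tz":0.0572,"wx":0,"wy":0,"wz":0},{"hand":0.015,"tx":0.107,"ty":-0.002,"tz":0.0645,"wx":0,"wy":0,"wz":0},{"hand":0.015,"tx":0.115,"ty":-0.002,"tz":0.0693,"wx":0,"wy":0,"wz":0},{"hand":0.015,"tx":0.119,"ty":-0.002,"tz":0.0717,"wx":0,"wy":0,"wz":0},{"hand":0.015,"tx":0.119,"ty":-0.002,"tz":0.0717,"wx":0,"wy":0,"wz":0}]'

```text
time_s: 38.7
position: [0.6104, -0.1809, 0.1038]
tool_rot: [[0.106, 0.98, -0.17], [0.503, -0.2, -0.841], [-0.858, 0.004, -0.514]]
wrist_force: [-2.9, 1.6, 4.4]
finger_gap: 0.0267
```

Emit:
carry_out --motion '[{"hand":0.028,"tx":0,"ty":0,"tz":0,"wx":0,"wy":0,"wz":0},{"hand":0.032,"tx":0,"ty":0,"tz":0,"wx":0,"wy":0,"wz":0},{"hand":0.04,"tx":0,"ty":0,"tz":0,"wx":0,"wy":0,"wz":0},{"hand":0.048,"tx":0,"ty":0,"tz":0,"wx":0,"wy":0,"wz":0},{"hand":0.048,"tx":0,"ty":0,"tz":0,"wx":0,"wy":0,"wz":0},{"hand":0.048,"tx":0,"ty":0,"tz":-0.015,"wx":0,"wy":0,"wz":0},{"hand":0.048,"tx":0,"ty":0,"tz":-0.035,"wx":0,"wy":0,"wz":0},{"hand":0.048,"tx":0,"ty":0,"tz":-0.06,"wx":0,"wy":0,"wz":0},{"hand":0.048,"tx":0,"ty":0,"tz":-0.09,"wx":0,"wy":0,"wz":0},{"hand":0.048,"tx":0,"ty":0,"tz":-0.12,"wx":0,"wy":0,"wz":0}]'

```text
time_s: 39.95
position: [0.631, -0.0777, 0.1653]
tool_rot: [[0.105, 0.98, -0.167], [0.506, -0.198, -0.84], [-0.856, 0.004, -0.516]]
wrist_force: [0.3, -0.0, 0.5]
finger_gap: 0.0481
```

```bash
python3 - <<'E'
from caps import *
p,P=caps("top13");st=manip.read_state();print(st["time_s"],st["wrist_force"],st["position"])
a=cv2.imread("pics/top0.png");s,_=shot("scene","s13.png")
cv2.imwrite("pics/c13.png",np.hstack([cv2.resize(s[100:340,190:470,::-1],(466,400),interpolation=2),cv2.resize(p[150:310,200:440,::-1],(334,223))[:223].copy() if 0 else cv2.copyMakeBorder(cv2.resize(p[160:300,205:425,::-1],(334,213)),0,187,0,0,0)]))
E
```

```text
cap 82 [ 0.4733 -0.1207  0.1374] u v -0.1085 -0.0018
cap 81 [ 0.6818 -0.1648  0.1383] u v 0.1047 -0.002
cap 87 [ 0.547  -0.1322  0.1373] u v -0.034 0.0021
cap 86 [ 0.6125 -0.147   0.1383] u v 0.0332 0.0012
cap 84 [ 0.4451 -0.2219  0.1377] u v -0.1152 -0.1066
cap 85 [ 0.6607 -0.2717  0.1377] u v 0.1061 -0.1109
cap 83 [ 0.5237 -0.241   0.1378] u v -0.0343 -0.1091
cap 83 [ 0.5868 -0.2526  0.1379] u v 0.0298 -0.1075
40.0 [1.129  0.8687 1.6818] [ 0.633  -0.0751  0.1679]
```

View pics/c13.png

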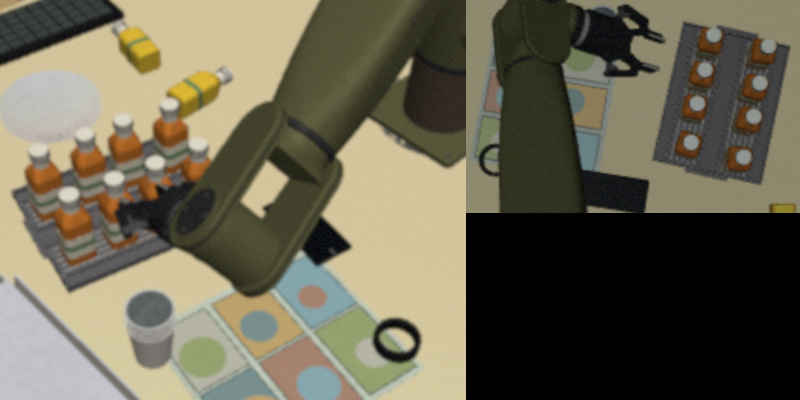

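All eight bottles stand in two full rows. I back off a little further to settle, then compare the bystanders and hand in.

Emit:
carry_out --motion '[{"hand":0.048,"tx":-0.01,"ty":0,"tz":0,"wx":0,"wy":0,"wz":0},{"hand":0.048,"tx":-0.03,"ty":0,"tz":0,"wx":0,"wy":0,"wz":0},{"hand":0.048,"tx":-0.06,"ty":0,"tz":0,"wx":0,"wy":0,"wz":0},{"hand":0.048,"tx":-0.09,"ty":0,"tz":0,"wx":0,"wy":0,"wz":0},{"hand":0.048,"tx":-0.1,"ty":0,"tz":0,"wx":0,"wy":0,"wz":0},{"hand":0.048,"tx":-0.1,"ty":0,"tz":0,"wx":0,"wy":0,"wz":0},{"hand":0.048,"tx":-0.1,"ty":0,"tz":0,"wx":0,"wy":0,"wz":0},{"hand":0.048,"tx":-0.1,"ty":0,"tz":0,"wx":0,"wy":0,"wz":0},{"hand":0.048,"tx":-0.1,"ty":0,"tz":0,"wx":0,"wy":0,"wz":0},{"hand":0.048,"tx":-0.1,"ty":0,"tz":0,"wx":0,"wy":0,"wz":0}]'

```text
time_s: 41.3
position: [0.6199, -0.1303, 0.249]
tool_rot: [[0.104, 0.98, -0.169], [0.505, -0.198, -0.84], [-0.857, 0.002, -0.516]]
wrist_force: [-0.3, -0.2, 0.5]
finger_gap: 0.0481
```

```bash
python3 - <<'E'
from caps import *
caps("top14");shot("scene","s14.png")
a=cv2.imread("pics/scene0.png",0);b=cv2.imread("pics/s14.png",0)
for n,(x0,y0,x1,y1) in dict(cup=(262,270,302,326),tape=(408,285,448,322),mouse=(292,338,350,384),phone=(345,210,405,262),stapler=(445,340,500,408),plates=(186,138,255,190)).items():
    t=a[y0:y1,x0:x1];r=cv2.matchTemplate(b[y0-15:y1+15,x0-15:x1+15],t,5);_,v,_,l=cv2.minMaxLoc(r);print(n,"shift px",l[0]-15,l[1]-15,"score %.2f"%v)
manip.job_done()
E
```

```text
cap 83 [ 0.4731 -0.1203  0.1378] u v -0.1088 -0.0014
cap 83 [ 0.6812 -0.1649  0.1374] u v 0.1041 -0.0021
cap 88 [ 0.5471 -0.1319  0.1381] u v -0.0339 0.0025
cap 84 [ 0.6127 -0.147   0.1376] u v 0.0334 0.0012
cap 84 [ 0.445  -0.2217  0.1379] u v -0.1154 -0.1064
cap 83 [ 0.6599 -0.2717  0.1378] u v 0.1053 -0.1111
cap 86 [ 0.5239 -0.2407  0.1383] u v -0.0342 -0.1088
cap 83 [ 0.5877 -0.253   0.1379] u v 0.0308 -0.1077
cup shift px 0 0 score 1.00
tape shift px 0 0 score 1.00
mouse shift px 0 0 score 1.00
phone shift px 0 0 score 0.99
stapler shift px 0 0 score 1.00
plates shift px 12 -6 score 0.71
the job is handed in; nothing more can be done
```

Both tipped orange bottles now stand upright in the gap, and the job is handed in at about 41 s of the 72 s limit. The lane is a full row again.

**Final check of the bottles:** All eight caps are at the same height, 0.138 m. The two placed bottles are about 34 mm either side of the middle of the gap and within about 4 mm of their neighbours' line. The standing bottles shifted by about 2 mm at most.

**Bystanders:** The cup stack, tape roll, mouse, phone and stapler show no shift in the before-and-after scene images. The plate stack check disagreed: it gave a poor match (score 0.71, apparent shift 12, −6 pixels). The patch is nearly featureless, and the arm never went near the plates at low height. They look in place in the last picture, but I did not confirm that separately.

**Problems on the way:**
- **First grasp missed:** The wrist depth image put the real grasp point about 44 mm behind the reported tool point. I corrected for that.
- **First placement fell:** A sign error set the lane bottle down about 40 mm too far out. When released it tipped against row bottle 2, which stayed up and moved about 2 mm. I gripped it again there and placed it correctly.

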